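# Clamp a mug in the thumbwheel holder

## Task

Stand the loose handled mug upright on the holder's plate between the vee stop and the jaw, with its handle pointing out to the side, clear of both. Let go of it, then clamp it by rolling the thumbwheel with a fingertip, pressing only lightly, until the mug is seated in the vee and the sprung pad is pushed about halfway into its travel: never right home, because the mug is fragile. Move the jaw only by its wheel, never by pushing it, and leave the other things on the table where they are.

Things in the scene. Friction and masses are not known exactly. Their poses are not given: they have to be found in the camera images.
- holder: Mug holder fixed to the table, origin on the table: steel base 120 (x) by 270 (y) mm and over it, on rubber feet, a plywood plate 110 by 260 mm from y = -145 to +115 mm, its top 30 mm above the table. On the plate along y, from -y to +y: thumbwheel in a grey housing (48 x 62 mm, top 61 mm above the table), sliding jaw with sprung pad, vee stop (tops at most 63 mm above the table).
- wheel_top (a point): Topmost point of the dark ribbed thumbwheel at rest, 70 mm above the table. The wheel is 40 mm in diameter, 24 mm wide, axle along the holder's x, and stands only 9 mm out of its housing, so it cannot be pinched. The point's axes are the holder's. Rolling the wheel's top towards the holder's +y (towards the mug) closes the jaw; the other way opens it.
- wheel: The thumbwheel; origin mid-axle, turns about x, stays where left. The whole plate on its rubber feet gives downwards by 1 mm per 4 N, at most 5 mm. Turning needs a fingertip drag of about 1.5 N, rising to about 2.5 N as the pad is pressed, so press with about 4 to 9 N to roll without slipping; over 15 N is too hard. One radian moves the jaw 3.5 mm (20 mm of fingertip travel).
- jaw: Aluminium jaw block, 60 (x) by 18 (y) by 33 mm high, behind the pad. Origin on the plate's top, in the plane of the clamp face of the unpressed pad. It slides along the holder's +y when the wheel is rolled; full travel 31 mm. Must not be pushed by hand (over 3 N).
- pad_face (a point): Middle of the cork clamp face of the pad, 16.5 mm above the plate, facing the holder's +y. The pad (46 mm wide, 27 mm high, 10 mm thick) is carried on the jaw's front with an 8 mm gap behind it when not pressed.
- pad (a joint): How far the pad is pushed back towards the jaw, m: 0 free, 0.008 right home (gap shut). Spring 1.2 N per mm; halfway is 0.004.
- seat (a point): Point on the plate's top (30 mm above the table) where the mug's axis stands when seated against both faces of the vee stop; axes as the holder's. The stop is 33 mm high, about 65 mm wide, with two flat faces 32 degrees either side of +y. The jaw's opening at the start differs: with the mug seated, 6 to 13 mm are open between it and the free pad.
- mug_center (a point): Centre of the cream unglazed mug with a handle, on its axis half-way up (42.5 mm above its foot). 60 mm outer diameter, straight, 85 mm high, 5 mm wall, about 0.24 kg, open top, stands upright on the table. Handle on the mug's +y side, reaching 58 mm from the axis, 21 to 73 mm above the foot; so grip it across its x axis.
- mug: The same mug; origin at the centre of its foot, z up, handle on its +y side.
- tumbler_a: Bystander: cream cup without handle, 80 mm wide, 110 mm high.
- tumbler_b: Bystander: cream cup without handle, 80 mm wide, 110 mm high.
- bowl: Bystander: cream bowl, 130 mm wide, 55 mm high.
- sponge: Bystander: sponge block 90 by 60 by 30 mm.
- brush: Bystander: brush lying on the table.
- rib: Bystander: flat wooden rib 100 by 55 by 8 mm.
- slip_jar: Bystander: closed jar, 70 mm wide, 90 mm high.
Things that resemble listed ones, but are neither listed nor needed, are in the scene too. Leave any pink or yellow look-alike of the mug alone.

How it is judged:
On the way, in this order (a step that is already met when the one before it is completed fails the run):
1. the mug stands upright on the plate between pad and vee, handle out to the side, let go (horizontal distance between mug and seat below 0.022 m and z of mug in the frame of seat below 0.004 m and angle between mug's own z axis and vertical below 0.1 rad and contact force between the fingers and mug below 0.1 N and angle between the y axis of mug and the x axis of holder, either way round below 0.5 rad), for 0.2 s.
2. the wheel is rolled under the fingertip while the pad presses the mug (value of joint pad above 0.001 m and contact force between the fingers and wheel above 1 N), for 0.05 s.
At the end, for the whole second after the job is handed in: The mug stands at rest and upright (within 0.08 rad) on the plate, its axis within 5 mm of the seat in the vee, its handle out to a side (within 0.5 rad of square to the clamp axis), and the pad is pushed back by 2 to 6 mm of its 8 mm; all released (value of joint pad between 0.002 and 0.006 m and horizontal distance between mug and seat below 0.005 m and z of mug in the frame of seat below 0.004 m and angle between mug's own z axis and vertical below 0.08 rad and angle between the y axis of mug and the x axis of holder, either way round below 0.5 rad and linear speed of mug below 0.01 m/s); the robot touches nothing.
It fails at once if the pad is pushed right home (mug crushed) (value of joint pad above 0.0075 m).
It fails at once if the wheel is pressed with more than 15 N (contact force between anything else and wheel above 15 N).
It fails at once if the jaw or pad is pushed by the robot (contact force between any of the fingers, the arm and jaw above 3 N).
It fails at once if the mug is tipped over (angle between mug's own z axis and vertical above 0.6 rad).
It fails at once if a bystander is displaced by more than 25 mm (distance of any of tumbler_a, tumbler_b, bowl, sponge, brush, rib, slip_jar from where it was at the start of the episode above 0.025 m).
It also fails if it takes over 72 s, if anything falls off the work surface, if the arm or the gripper's body presses on something with over 40 N, if the wrist force passes 120 N, or if a joint passes its speed limit or range.

## Robot

A 6-joint arm with a two-finger parallel gripper is mounted at the origin on the work surface. World frame = base frame: x ahead of the robot, y to its left, z up, the work surface at z = 0. Lengths are in m, angles in rad, forces in N, time in s.
With the tool pointing down it reaches from about 0.35 to 0.975 m from the base axis. Payload 4.9 kg.
Tool frame: the origin (TCP) lies midway between the tips of the shut fingers; the grasp point (between the pads) lies 19 mm behind it; z points along the fingers, x is the direction in which the jaws open and shut, and the axes are right-handed (so a half turn about z gives the same grasp; the last joint's range is limited). The gripper opens to 85 mm and grips with 20 to 120 N. Pads are 22 mm wide; open, the fingers measure 114 mm over their backs; the gripper's body (76 mm by 85 mm) begins 54 mm behind the grasp point. The pads swing forward as they close: fully open they stand 13 mm farther back than shut.
Start: joints at [-1.447, 0.053, 1.613, -0, 1.476, -0.119], TCP at [0.15, -0.607, 0.231] pointing down, gripper open.
Joint ranges: [-3.01, 3.01], [-1.01, 2.22], [0.06, 2.58], [-1.02, 4.17], [0.09, 2.62], [-3.14, 3.14]. Speed limits (rad/s): [2.57, 2.57, 3.14, 3.14, 3.14, 3.14].

## Interface

Orientations are given as a rotation vector (axis times angle).
In Python, from station import ctrl gives the robot as it stands.
- The arm moves only by the tool step_arm, never from a script. Its argument "increments" is text: rows parted by semicolons, each of 6 numbers parted by spaces: the shift along the tool's x, y, z as a fraction of full scale, then the turn, a rotation vector about the tool's x, y, z as a fraction of full scale. In form: x y z rx ry rz; .... A call has 1 to 12 rows; each row shifts and turns the commanded pose from where the row before left it, along the tool's axes as they then stand; what a row does not reach is not made up. Full scale, the value 1, is 0.025 m for a shift and 0.1 rad for a turn. A row lasts 1/12 s, in which the tool goes at most 41.7 mm and 7.16 degrees, less where a joint would pass 70% of its speed; a pose out of reach is approached as far as the arm can. A call with a number of a shift or a turn outside -1 to 1 is refused whole. A call with a gripper value outside its range is refused whole. "fingers" is the opening, from -1 (shut) to 1 (fully open), so that 0 is half open, set as the call begins (left out, the last holds). The fingers move at their own pace and stop on an object; "newtons" is the grip in N (left out, the last holds). Time passes only in rows, so rows that do not move let the fingers close. It gives the time, the measured TCP pose, the force and the opening at its end, in the units of the state.
- ctrl.get_obs(): the state, without advancing time (a new reading comes with each control period).
- ctrl.get_image(name): name is "side" or "top" or "wrist"; returns a dict with "pixels" (384x512x3 uint8, red, green, blue), "intrinsics" (3x3 intrinsics, pixels), "distortion" ([k1, k2, p1, p2, k3] as OpenCV has them; the pictures are not rectified), "eye" and "orientation" of the camera in the world. Camera axes: x right, y down, z forward; pixel columns grow to the right and rows downward; lengths in m; the calibration is good to about 2 mm. A picture is of the moment at which its call begins. There is no depth.
- ctrl.finish_job(): hands the job in, once; it reports no verdict.
The state is a dict: "t": time; "q": joint angles; "dq": joint speeds; "effort": joint torques, N m; "tool_pos": TCP position; "tool_rot": TCP orientation; "contact_force": force on the tool from outside, world axes, zero at the start; "wrist_torque": the same for the moment, N m; "opening": finger opening in m.
Only numpy, scipy, OpenCV 4.12 (cv2) and the standard library are available. Lean on these libraries where they do the work, as an engineer would, in place of code of your own. Each camera call takes 0.05 s, during which the arm holds its last target.

## Working session

There is one attempt and no reset: what is moved stays moved. The work goes in short steps, Python scripts to look and compute and a tool call to move; the robot and the scene stay as the last step left them, time stands still between calls to the robot, and variables do not carry over. Pictures are saved under pics/ and viewed, and the job is handed in when it is done.

Besides the shell and the picture viewer there is one more tool, called after "Call:" as a command line: name --argument value ..., lists and objects as JSON in quotes. step_arm: Moves the arm, as the interface text tells. Shift numbers are shares of 0.025 m and turn numbers shares of 0.1 rad, none past 1 either way. Its arguments: {"type":"object","properties":{"increments":{"type":"string"},"fingers":{"type":"number"},"newtons":{"type":"number"}},"required":["increments"]}

```bash
mkdir -p pics; ls; python3 - <<'E'
from station import ctrl
import cv2,numpy as np
o=ctrl.get_obs()
for k,v in o.items(): print(k,np.round(v,4))
for n in ["side","top","wrist"]:
    im=ctrl.get_image(n); cv2.imwrite(f"pics/{n}0.png",im["pixels"][:,:,::-1])
    print(n,im["intrinsics"],im["distortion"],im["eye"],im["orientation"])
E
```

```text
pics
t 0.0
q [-1.447   0.0534  1.6143 -0.      1.476  -0.119 ]
dq [-0.0003  0.0021  0.0008  0.0002  0.0016 -0.0035]
effort [-1.00000e-03 -3.93675e+01 -3.70182e+01 -2.00000e-04  7.10000e-03
 -0.00000e+00]
tool_pos [ 0.1502 -0.6061  0.23  ]
tool_rot [-2.4729e+00  1.9352e+00  2.4000e-03]
contact_force [-0.6353 -0.09    0.5042]
wrist_torque [ 0.0187  0.008  -0.0369]
opening 0.0849
side [[499.71686965   0.         240.09614661]
 [  0.         499.71686965 190.89571752]
 [  0.           0.           1.        ]] [-0.04593702  0.          0.          0.          0.        ] [0.4859916  1.18730444 0.98114451] [-0.02999202  2.78889806 -1.37744152]
top [[463.60015418   0.         258.82921407]
 [  0.         463.60015418 198.81442406]
 [  0.           0.           1.        ]] [0.02219586 0.         0.         0.         0.        ] [0.30657921 0.03416168 1.51245608] [-2.17136966  2.10832053 -0.19107325]
wrist [[323.19250228   0.         254.85643051]
 [  0.         323.19250228 191.23684653]
 [  0.           0.           1.        ]] [-0.01202391  0.          0.          0.          0.        ] [ 0.23274547 -0.58534752  0.37200728] [ 2.25591157 -1.7655822  -0.29838951]
```

View pics/top0.png

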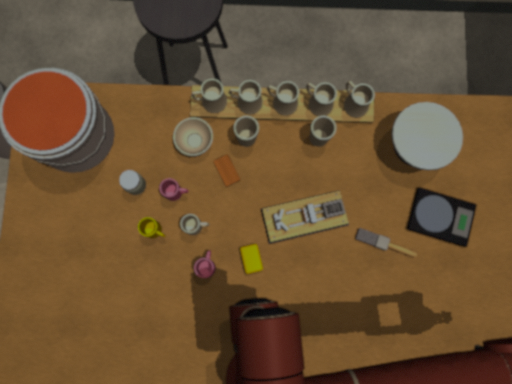

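View pics/side0.png

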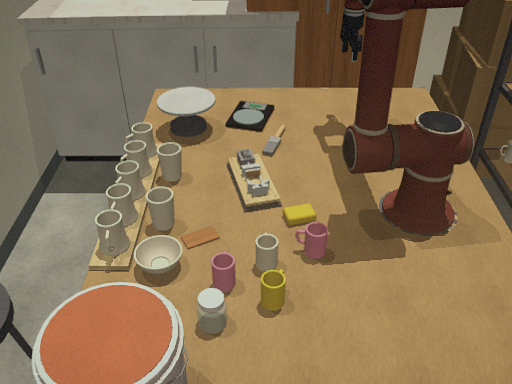

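View pics/wrist0.png

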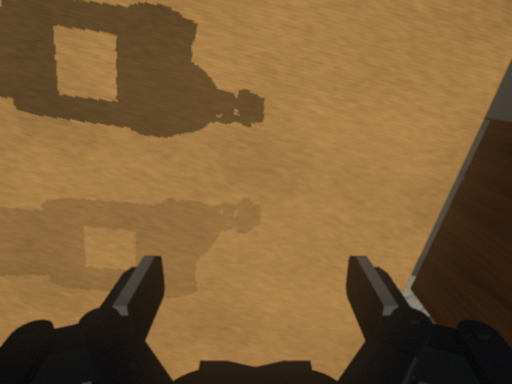

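The top view shows the loose cream mug at about (190,224), handle to image right. The holder is at about (305,217), with the pink mugs at (172,189) and (204,266) and the yellow one at (150,228). The side view shows the mug at (266,252). I'll zoom in next.

```bash
cat > h.py <<'E'
import numpy as np,cv2
from scipy.spatial.transform import Rotation as R
from station import ctrl
def ray(im,uv):
    uv=np.atleast_2d(np.float64(uv))
    n=cv2.undistortPoints(uv[:,None],np.array(im["intrinsics"]),np.array(im["distortion"]))[:,0]
    d=np.c_[n,np.ones(len(n))]@R.from_rotvec(im["orientation"]).as_matrix().T
    return np.array(im["eye"]),d
def onz(im,uv,z):
    e,d=ray(im,uv); return e+d*((z-e[2])/d[:,2])[:,None]
def proj(im,P):
    M=R.from_rotvec(im["orientation"]).as_matrix()
    r=M.T; t=-r@np.array(im["eye"])
    return cv2.projectPoints(np.float64(np.atleast_2d(P)),cv2.Rodrigues(r)[0],t,np.array(im["intrinsics"]),np.array(im["distortion"]))[0][:,0]
def crop(px,x0,y0,x1,y1,s,name):
    cv2.imwrite(name,cv2.resize(px[y0:y1,x0:x1,::-1],None,fx=s,fy=s,interpolation=cv2.INTER_CUBIC))
E
python3 - <<'E'
from h import *
im=ctrl.get_image("top"); p=im["pixels"]
crop(p,255,185,355,250,8,"pics/t1.png")
crop(p,140,170,230,290,5,"pics/t2.png")
im=ctrl.get_image("side"); p=im["pixels"]
crop(p,220,140,290,215,8,"pics/s1.png")
crop(p,200,215,340,320,5,"pics/s2.png")
E
```

```text
(no output)
```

View pics/t1.png

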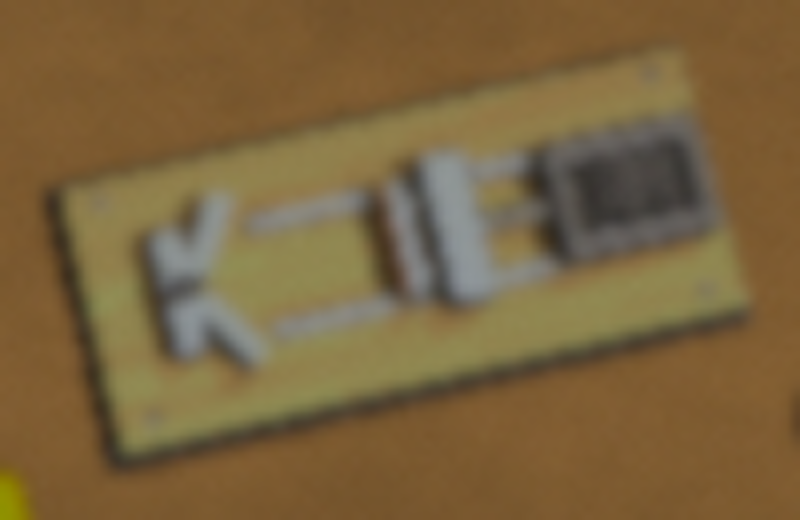

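View pics/t2.png

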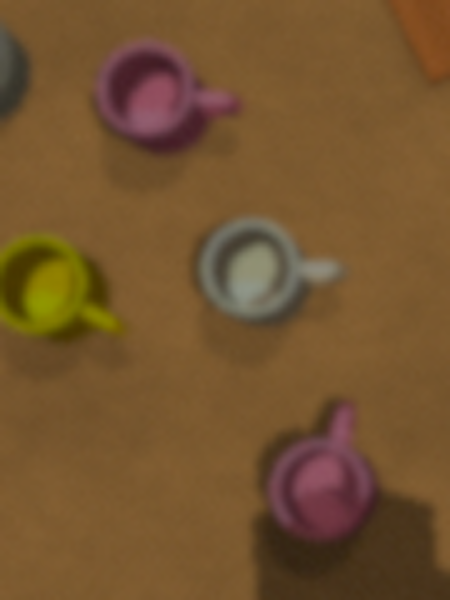

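View pics/s1.png

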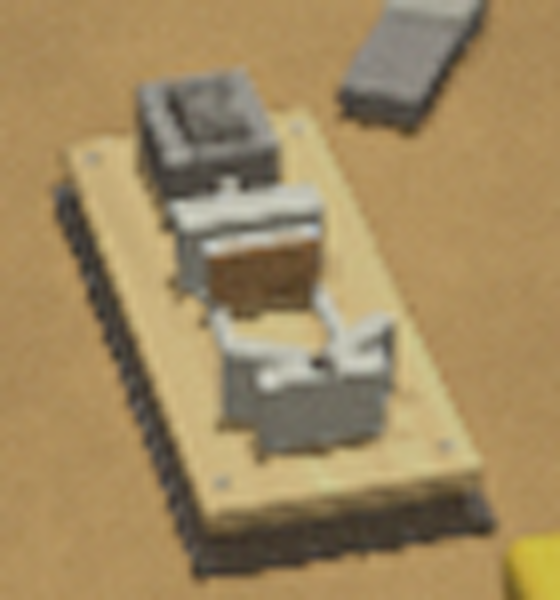

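View pics/s2.png

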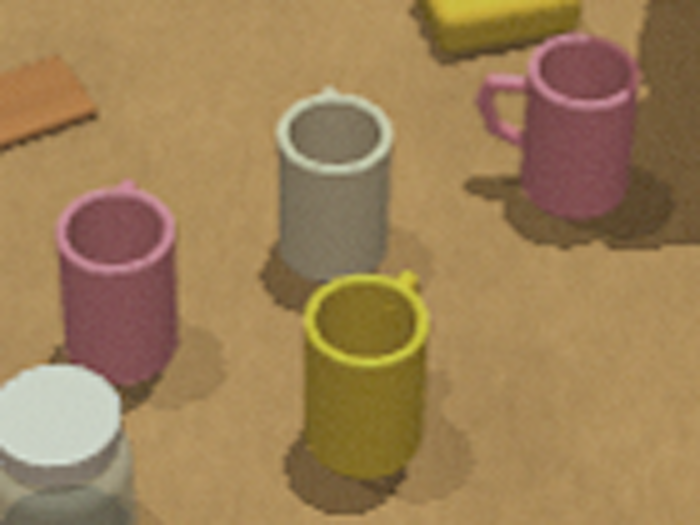

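```bash
python3 - <<'E'
from h import *
im=ctrl.get_image("top"); p=im["pixels"]
f=lambda a:(np.array(a,float)+.5)/8-.5+[255,185]
c=onz(im,f([(62,190),(683,48),(748,310),(120,455)]),.03)
print(np.round(c,4)); d=np.linalg.norm(np.diff(c[[0,1,2,3,0]],axis=0),axis=1);print(d)
yax=(c[0]-c[1]+c[3]-c[2]);yax/=np.linalg.norm(yax)
cen=c.mean(0); O=cen+yax*.015; xax=np.array([yax[1],-yax[0],0])
print("yaw y axis",np.degrees(np.arctan2(yax[1],yax[0])),"O",O)
def H(a,z):
    q=onz(im,f(a),z)-O; return np.round(np.c_[q@xax,q@yax],4)
print("vee tops", H([(155,240),(220,195),(175,275),(190,300),(262,358),(180,350),(232,205),(245,365),(200,270)],.063))
print("pad",H([(390,185),(405,300)],.060)); print("jaw",H([(420,155),(460,148),(450,300),(492,298)],.063))
print("hous",H([(545,150),(690,118),(715,225),(570,262)],.061))
g=lambda a:(np.array(a,float)+.5)/5-.5+[140,170]
m=onz(im,g([(250,270),(197,270),(303,270),(250,217),(250,323)]),.085); print(m)
print("handle",onz(im,g([(343,270)]),.07))
s=ctrl.get_image("side")
k=lambda a:(np.array(a,float)+.5)/5-.5+[200,215]
m=onz(s,k([(335,135),(278,135),(392,135),(335,94),(335,174)]),.085); print(m)
E
```

```text
[[ 0.5248  0.0079  0.03  ]
 [ 0.5909 -0.2434  0.03  ]
 [ 0.4844 -0.2695  0.03  ]
 [ 0.4186 -0.0182  0.03  ]]
[0.25983626 0.10965336 0.25980554 0.10930354]
yaw y axis 104.70438836734486 O [ 0.50087509 -0.11631015  0.03      ]
vee tops [[ 0.0225  0.0846]
 [ 0.0341  0.0554]
 [ 0.0072  0.0802]
 [-0.0038  0.0767]
 [-0.0323  0.0545]
 [-0.022   0.0851]
 [ 0.0292  0.0517]
 [-0.0335  0.0617]
 [ 0.0069  0.0701]]
pad [[ 0.0233 -0.0115]
 [-0.0225 -0.0062]]
jaw [[ 0.0319 -0.0256]
 [ 0.0311 -0.0417]
 [-0.0267 -0.023 ]
 [-0.0297 -0.0394]]
hous [[ 0.023  -0.0748]
 [ 0.0225 -0.1342]
 [-0.0212 -0.1329]
 [-0.0226 -0.0732]]
[[0.46223232 0.23190362 0.085     ]
 [0.46127061 0.2644869  0.085     ]
 [0.46319687 0.19928439 0.085     ]
 [0.49519398 0.23365757 0.085     ]
 [0.42952483 0.23015826 0.085     ]]
handle [[0.46558011 0.17611985 0.07      ]]
[[0.46371181 0.23344351 0.085     ]
 [0.49338579 0.23374018 0.085     ]
 [0.4340665  0.23315634 0.085     ]
 [0.46336985 0.20179591 0.085     ]
 [0.46402385 0.26246749 0.085     ]]
```

Call:
step_arm --increments "-0.9 -0.95 0 0 0 0;-0.9 -0.95 0 0 0 0;-0.9 -0.95 0 0 0 0;-0.9 -0.95 0 0 0 0;-0.9 -0.95 0 0 0 0;-0.9 -0.95 0 0 0 0;-0.9 -0.95 0 0 0 0;-0.9 -0.95 0 0 0 0;-0.9 -0.95 0 0 0 0;-0.9 -0.95 0 0 0 0"

```text
t: 1.18
tool_pos: [0.3273, -0.3297, 0.2315]
tool_rot: [2.474, -1.936, 0.001]
contact_force: [0.8, -0.4, -0.2]
opening: 0.0854
```

Call:
step_arm --increments "-0.9 -0.95 0 0 0 0;-0.9 -0.95 0 0 0 0;-0.9 -0.95 0 0 0 0;-0.9 -0.95 0 0 0 0;-0.9 -0.95 0 0 0 0;-0.9 -0.95 0 0 0 0;-0.9 -0.95 0 0 0 0;0 0 0 0 0 0;0 0 0 0 0 0"

```text
t: 1.93
tool_pos: [0.4507, -0.137, 0.2313]
tool_rot: [2.477, -1.932, 0.0]
contact_force: [0.1, 0.6, 0.7]
opening: 0.0854
```

```bash
python3 - <<'E'
from h import *
o=ctrl.get_obs(); print(o["t"],o["q"],o["tool_pos"],R.from_rotvec(o["tool_rot"]).as_matrix())
im=ctrl.get_image("wrist"); cv2.imwrite("pics/w1.png",im["pixels"][:,:,::-1])
np.save("w1.npy",im,allow_pickle=True)
O=np.array([.5009,-.1163]);a=np.radians(14.7);X=np.array([np.cos(a),np.sin(a)]);Y=np.array([-X[1],X[0]])
H=lambda x,y,z:np.r_[O+x*X+y*Y,z]
print(proj(im,[H(0,.0365,.03),H(.055,.115,.03),H(.055,-.145,.03),H(-.055,.115,.03),H(0,-.009,.0465)]))
crop(im["pixels"],0,0,512,384,1.5,"pics/w1b.png")
E
```

```text
1.9333 [-4.53170129e-01 -3.30088797e-01  1.95830408e+00 -3.05979318e-04
  1.51342336e+00  8.71388421e-01] [ 0.4506772  -0.13703136  0.23133733] [[ 2.43773993e-01 -9.69832052e-01 -1.75087212e-04]
 [-9.69832047e-01 -2.43773946e-01 -2.54508724e-04]
 [ 2.04149017e-04  2.31847797e-04 -9.99999952e-01]]
[[212.31652896 111.75184414]
 [129.69381941  55.55511663]
 [394.12661509  52.59957813]
 [143.27611487 164.17061134]
 [256.30693267 112.81695739]]
```

View pics/w1b.png

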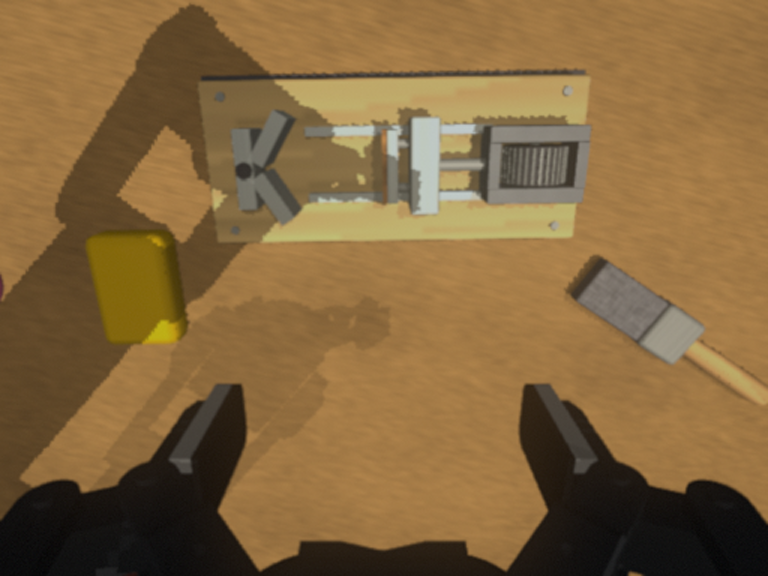

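```bash
python3 - <<'E'
from h import *
im=np.load("w1.npy",allow_pickle=True).item()
crop(im["pixels"],130,45,280,165,5,"pics/w1c.png")
p=im["pixels"]; q=np.clip(p.astype(float)*1.6,0,255).astype(np.uint8)
crop(q,130,45,280,165,5,"pics/w1c.png"); crop(q,250,45,400,165,5,"pics/w1d.png")
E
```

```text
(no output)
```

View pics/w1c.png

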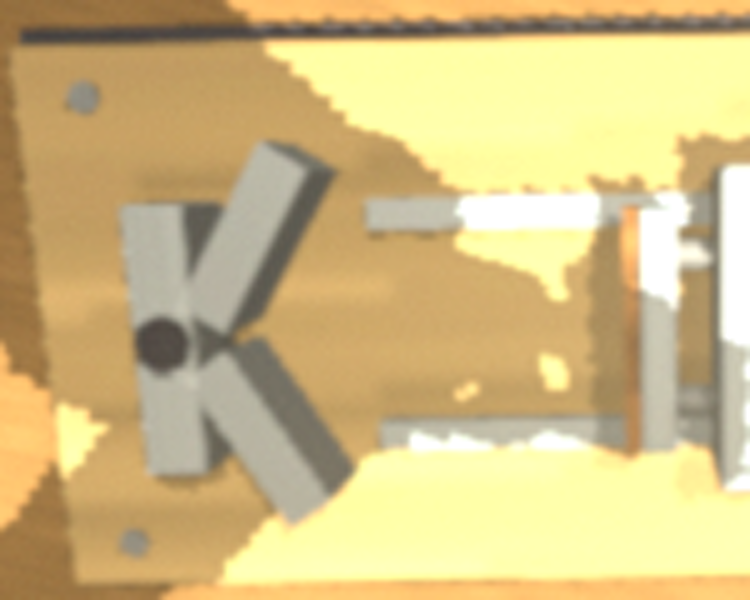

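View pics/w1d.png

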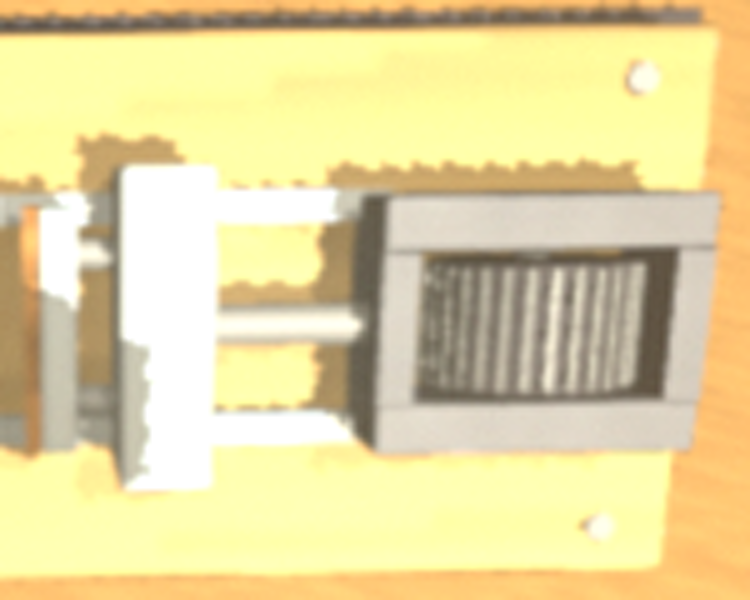

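```bash
cat >> h.py <<'E'
O=np.array([.5009,-.1163]);a_=np.radians(14.7);X=np.array([np.cos(a_),np.sin(a_)]);Y=np.array([-X[1],X[0]])
Hw=lambda x,y,z:np.r_[O+x*X+y*Y,z]
def toH(P): q=P[:,:2]-O; return np.round(np.c_[q@X,q@Y],4)
E
python3 - <<'E'
from h import *
im=np.load("w1.npy",allow_pickle=True).item()
c=lambda a:(np.array(a,float)+.5)/5-.5+[130,45]
d=lambda a:(np.array(a,float)+.5)/5-.5+[250,45]
print("plate",toH(onz(im,np.r_[c([(14,45),(76,582)]),d([(718,30),(660,570)])],.03)))
v=toH(onz(im,c([(308,168),(232,332),(240,345),(330,490)]),.063)); print("vee",v)
for i in (0,2):
    t=v[i+1]-v[i]; print(np.degrees(np.arctan2(t[1],t[0])))
# intersect
A=v[0];t=v[1]-v[0];B=v[2];s=v[3]-v[2]
# seat: intersection of offset lines by 30mm toward -y
def off(P,t):
    n=np.array([-t[1],t[0]])/np.linalg.norm(t); n=n if n[1]<0 else -n; return P+.03*n
k=np.linalg.solve(np.c_[t,-s],off(B,s)-off(A,t)); print("seat",off(A,t)+k[0]*t)
print("pad top",toH(onz(im,c([(638,208),(642,450)]),.06)), "pad base?",toH(onz(im,c([(622,208),(630,455)]),.033)))
print("jaw",toH(onz(im,d([(120,165),(218,168),(125,488),(212,488)]),.063)))
print("hous",toH(onz(im,d([(388,195),(720,192),(692,450),(378,452)]),.061)))
print("wheel",toH(onz(im,d([(530,258),(535,395)]),.07)))
o=ctrl.get_obs()
E
```

```text
plate [[ 0.0567  0.1121]
 [-0.0515  0.1129]
 [ 0.0568 -0.1439]
 [-0.0516 -0.145 ]]
vee [[ 0.033   0.0499]
 [ 0.0041  0.0662]
 [ 0.0017  0.0649]
 [-0.0259  0.05  ]]
150.57640008058402
-151.63738312705163
seat [0.00378669 0.031934  ]
pad top [[ 0.0253 -0.01  ]
 [-0.0193 -0.0104]] pad base? [[ 0.0248 -0.007 ]
 [-0.0247 -0.0081]]
jaw [[ 0.0326 -0.0249]
 [ 0.0319 -0.0427]
 [-0.0263 -0.0263]
 [-0.0265 -0.0431]]
hous [[ 0.027  -0.0743]
 [ 0.027  -0.1354]
 [-0.0204 -0.136 ]
 [-0.0202 -0.0752]]
wheel [[ 0.016  -0.0987]
 [-0.0084 -0.1018]]
```

Call:
step_arm --increments "-0.95 -0.27 0 0 0 0;-0.95 -0.27 0 0 0 0;-0.95 -0.27 0 0 0 0;-0.95 -0.27 0 0 0 0;-0.95 -0.27 0 0 0 0;-0.95 -0.27 0 0 0 0;-0.95 -0.27 0 0 0 0;-0.95 -0.27 0 0 0 0;-0.95 -0.27 0 0 0 0;-0.95 -0.27 0 0 0 0;-0.95 -0.27 0 0 0 0;-0.95 -0.27 0 0 0 0"

```text
t: 2.98
tool_pos: [0.4605, 0.1575, 0.2314]
tool_rot: [-2.472, 1.939, -0.001]
contact_force: [-0.3, 0.1, -0.1]
opening: 0.0852
```

Call:
step_arm --increments "-0.95 -0.27 0 0 0 0;-0.95 -0.27 0 0 0 0;-0.95 -0.27 0 0 0 0;0 0 0 0 0 -1;0 0 0 0 0 -1;0 0 0 0 0 -1;0 0 0 0 0 -1;0 0 0 0 0 -1;0 0 0 0 0 -1;0 0 0 0 0 -1;0 0 0 0 0 -1;0 0 0 0 0 -1"

```text
t: 3.98
tool_pos: [0.4634, 0.2303, 0.2313]
tool_rot: [3.07, -0.664, 0.0]
contact_force: [0.7, 0.1, -0.1]
opening: 0.0856
```

Call:
step_arm --increments "0 0 0 0 0 -1;0 0 0 0 0 -1;0 0 0 0 0 -1;0 0 0 0 0 -1;0 0 0 0 0 -0.8;0 0 0 0 0 0"

```text
t: 4.48
tool_pos: [0.4634, 0.2304, 0.2313]
tool_rot: [3.14, 0.08, 0.0]
contact_force: [0.0, -0.2, 1.0]
opening: 0.0855
```

```bash
python3 - <<'E'
from h import *
o=ctrl.get_obs(); print(o["t"],o["q"],o["tool_pos"],R.from_rotvec(o["tool_rot"]).as_matrix()[:,0])
im=ctrl.get_image("wrist"); np.save("w2.npy",im,allow_pickle=True)
im2=ctrl.get_image("top");
c=im2["pixels"]; crop(c,150,170,240,290,5,"pics/t3.png")
crop(np.clip(im["pixels"]*1.5,0,255).astype(np.uint8),0,0,512,384,1.5,"pics/w2.png")
E
```

```text
4.4833 [ 3.17712319e-01 -2.08135474e-01  1.85933282e+00 -3.19743337e-04
  1.49037805e+00  2.66935258e-01] [0.46335586 0.23039108 0.23132279] [9.98709812e-01 5.07809090e-02 1.00714509e-04]
```

View pics/w2.png

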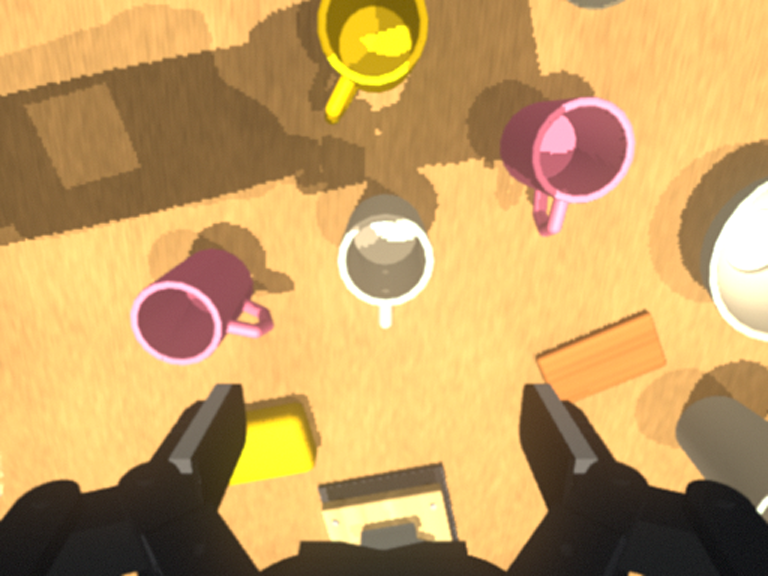

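The rim centre is at about (386,260) and the handle points straight down the image to (386,325), so the tool yaw matches it. I'll measure the rim centre.

```bash
python3 - <<'E'
from h import *
im=np.load("w2.npy",allow_pickle=True).item()
f=lambda a:(np.array(a,float)+.5)/1.5-.5
e=onz(im,f([(338,258),(433,258),(386,213),(386,306)]),.085); print(e, (e[0]+e[1])/2,(e[2]+e[3])/2, np.linalg.norm(e[0]-e[1]),np.linalg.norm(e[2]-e[3]))
h=onz(im,f([(386,326),(386,258)]),.07); print(h)
E
```

```text
[[0.43626066 0.23308168 0.085     ]
 [0.4947437  0.23603585 0.085     ]
 [0.4643368  0.26242503 0.085     ]
 [0.46748578 0.20286602 0.085     ]] [0.46550218 0.23455876 0.085     ] [0.46591129 0.23264553 0.085     ] 0.05855760274339344 0.059642197727494545
[[0.46867067 0.1824029  0.07      ]
 [0.46613473 0.23035721 0.07      ]]
```

Call:
step_arm --increments "0.05 -0.1 0.95 0 0 0;0 0 0.95 0 0 0;0 0 0.95 0 0 0;0 0 0.95 0 0 0;0 0 0.95 0 0 0;0 0 0.95 0 0 0;0 0 0.95 0 0 0;0 0 0.95 0 0 0;0 0 0 0 0 0" --fingers 1

```text
t: 5.33
tool_pos: [0.4602, 0.2325, 0.0361]
tool_rot: [3.138, 0.078, -0.015]
contact_force: [-1.4, -0.8, 0.1]
opening: 0.0852
```

Call:
step_arm --increments "0 0 0 0 0 0;0 0 0 0 0 0;0 0 0 0 0 0;0 0 0 0 0 0;0 0 0 0 0 0;0 0 0 0 0 0;0 0 0 0 0 0;0 0 0 0 0 0;0 0 0 0 0 0;0 0 0 0 0 0" --fingers -1 --newtons 25

```text
t: 6.17
tool_pos: [0.4654, 0.2348, 0.0433]
tool_rot: [-3.14, -0.082, -0.005]
contact_force: [-0.8, -1.0, 6.3]
opening: 0.0586
```

Call:
step_arm --increments "0 0 -0.5 0 0 0;0 0 -0.5 0 0 0;0 0 -0.9 0 0 0;0 0 -0.9 0 0 0;0 0 -0.9 0 0 0;0 0 -0.9 0 0 0;0 0 -0.9 0 0 0;0 0 -0.5 0 0 0;0 0 0 0 0 0;0 0 0 0 0 0"

```text
t: 7.0
tool_pos: [0.4641, 0.2345, 0.1919]
tool_rot: [-3.14, -0.082, -0.002]
contact_force: [1.2, -0.4, -2.5]
opening: 0.058
```

```bash
python3 - <<'E'
from h import *
o=ctrl.get_obs(); print(o["t"],o["tool_pos"],R.from_rotvec(o["tool_rot"]).as_matrix(),o["contact_force"],o["opening"])
im=ctrl.get_image("wrist")
crop(np.clip(im["pixels"]*1.3,0,255).astype(np.uint8),0,0,512,384,1.5,"pics/w3.png")
im=ctrl.get_image("side")
crop(im["pixels"],150,80,350,260,4,"pics/s3.png")
E
```

```text
7.0 [0.46413475 0.23448079 0.1919131 ] [[ 9.98643566e-01  5.20501804e-02  1.34386235e-03]
 [ 5.20495842e-02 -9.98644389e-01  4.74866951e-04]
 [ 1.36675750e-03 -4.04275349e-04 -9.99998984e-01]] [ 1.15926059 -0.38380008 -2.49701456] 0.057993209731922624
```

View pics/w3.png

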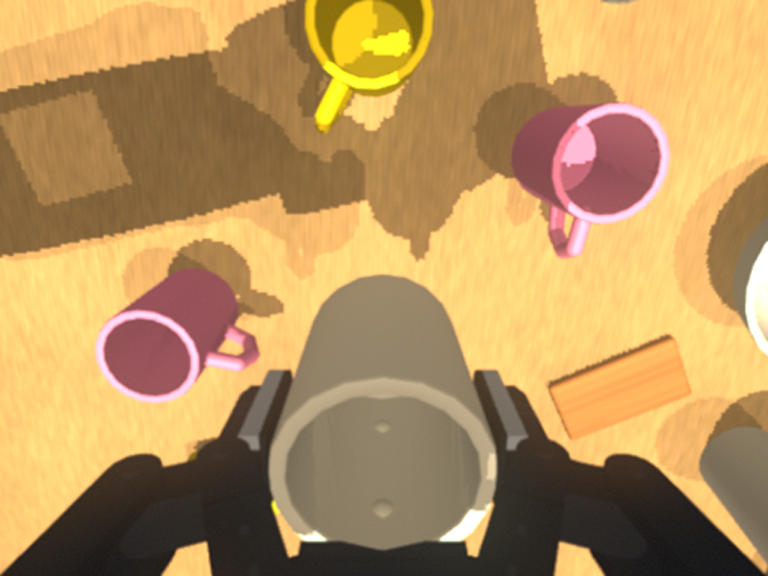

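View pics/s3.png

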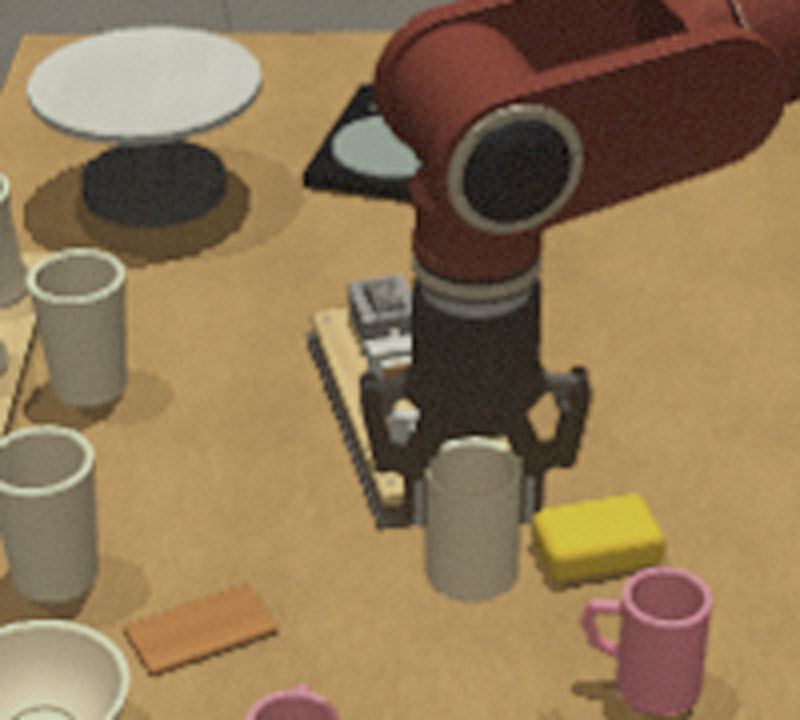

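Call:
step_arm --increments "0.04 0.9 0 0 0 0;0.04 1 0 0 0 0;0.04 1 0 0 0 0;0.04 1 0 0 0 0;0.04 1 0 0 0 0;0.04 1 0 0 0 0;0.04 1 0 0 0 0;0.04 1 0 0 0 0;0.04 1 0 0 0 0;0.04 1 0 0 0 0;0.04 1 0 0 0 0;0.04 1 0 0 0 0"

```text
t: 8.1
tool_pos: [0.4902, -0.063, 0.189]
tool_rot: [-3.139, -0.081, 0.006]
contact_force: [0.8, -0.2, -1.5]
opening: 0.0582
```

Call:
step_arm --increments "0.04 0.6 0 0 0 0;0.04 0.45 0 0 0 0;0 0 0 0 0 1;0 0 0 0 0 1;0 0 0 0 0 1;0 0 0 0 0 1;0 0 0 0 0 1;0 0 0 0 0 1;0 0 0 0 0 1;0 0 0 0 0 1;0 0 0 0 0 1;0 0 0 0 0 1"

```text
t: 9.1
tool_pos: [0.494, -0.0876, 0.1896]
tool_rot: [2.792, -1.44, -0.005]
contact_force: [-0.5, 0.3, -1.9]
opening: 0.058
```

Call:
step_arm --increments "0 0 0 0 0 1;0 0 0 0 0 1;0 0 0 0 0 1;0 0 0 0 0 0.66;0 0 0 0 0 0;0 0 0 0 0 0"

```text
t: 9.6
tool_pos: [0.4942, -0.0878, 0.1901]
tool_rot: [2.489, -1.916, -0.003]
contact_force: [-0.0, 1.1, -1.8]
opening: 0.0579
```

```bash
python3 - <<'E'
from h import *
o=ctrl.get_obs(); p=o["tool_pos"]; M=R.from_rotvec(o["tool_rot"]).as_matrix(); print(o["t"],o["q"],p,M,o["contact_force"],o["opening"])
print("yaw",np.degrees(np.arctan2(M[1,0],M[0,0])), toH(p[None]))
im=ctrl.get_image("wrist")
crop(np.clip(im["pixels"]*1.3,0,255).astype(np.uint8),0,0,512,384,1.5,"pics/w4.png")
E
```

```text
9.6 [-3.24163997e-01 -2.17525917e-01  1.93666076e+00  1.10483314e-04
  1.42459627e+00  9.87680079e-01] [ 0.49422497 -0.08775894  0.19006301] [[ 2.56050941e-01 -9.66661237e-01 -1.99226594e-03]
 [-9.66662457e-01 -2.56052882e-01  7.84745749e-04]
 [-1.26870873e-03  1.72491381e-03 -9.99997708e-01]] [-0.0327527   1.06166547 -1.83506605] 0.05790953390450695
yaw -75.16412051981142 [[0.0008 0.0293]]
```

View pics/w4.png

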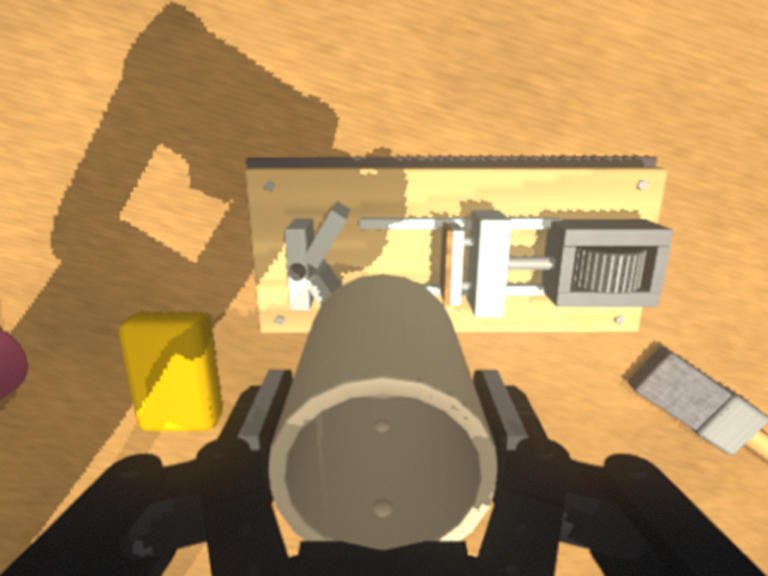

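Call:
step_arm --increments "0 0 0.7 0 0 0;0 0 0.7 0 0 0;0 0 0.7 0 0 0;0 0 0.6 0 0 0;0 0 0.6 0 0 0;0 0 0.5 0 0 0;0 0 0.3 0 0 0;0 0 0 0 0 0;0 0 0 0 0 0"

```text
t: 10.4
tool_pos: [0.4947, -0.0881, 0.0887]
tool_rot: [2.488, -1.918, -0.001]
contact_force: [0.0, 0.8, -1.5]
opening: 0.0585
```

```bash
python3 - <<'E'
from h import *
o=ctrl.get_obs(); p=o["tool_pos"]; print(p,o["contact_force"],toH(p[None]))
im=ctrl.get_image("wrist")
crop(np.clip(im["pixels"]*1.3,0,255).astype(np.uint8),0,0,512,384,1.5,"pics/w5.png")
im=ctrl.get_image("side")
crop(im["pixels"],200,110,300,220,6,"pics/s5.png")
E
```

```text
[ 0.49470787 -0.08814474  0.08868314] [ 0.04621935  0.81651402 -1.51540506] [[0.0012 0.0288]]
```

View pics/w5.png

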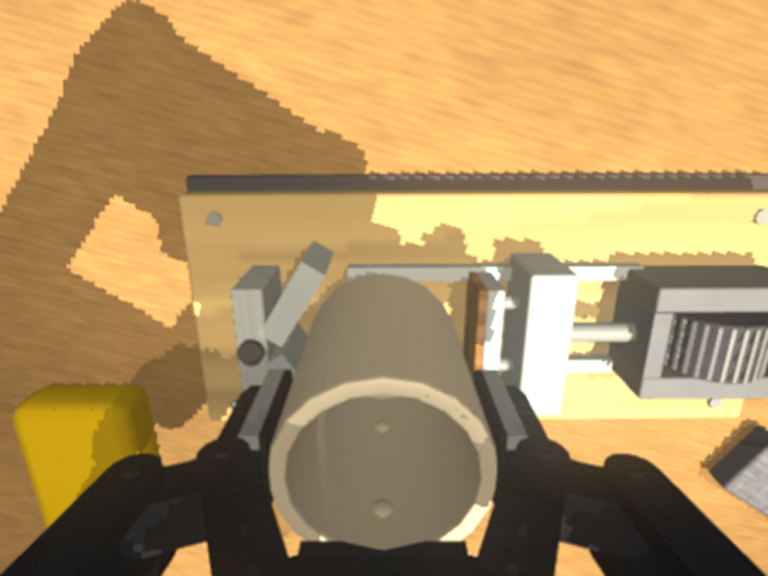

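View pics/s5.png

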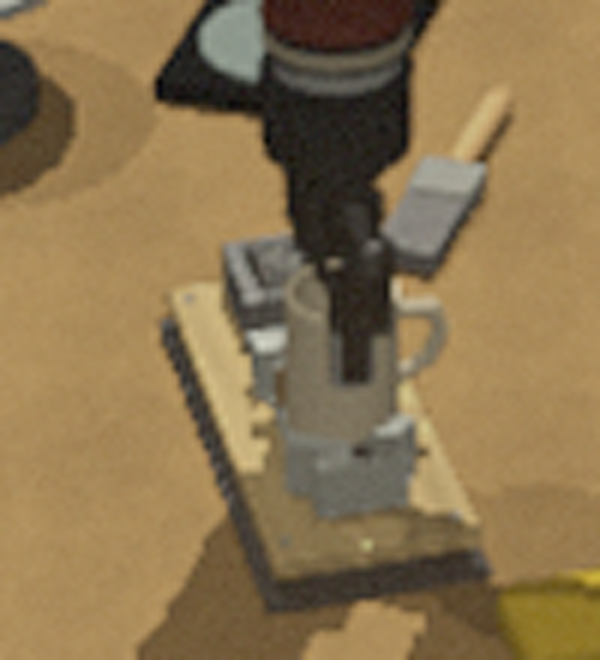

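Call:
step_arm --increments "0 0 0.25 0 0 0;0 0 0.2 0 0 0;0 0 0.1 0 0 0;0 0 0 0 0 0;0 0 0 0 0 0"

```text
t: 10.92
tool_pos: [0.4945, -0.0881, 0.0747]
tool_rot: [2.487, -1.919, -0.001]
contact_force: [-0.2, -0.4, -1.7]
opening: 0.0585
```

Call:
step_arm --increments "0 0 0.05 0 0 0;0 0 0.03 0 0 0;0 0 0 0 0 0;0 0 0 0 0 0"

```text
t: 11.25
tool_pos: [0.495, -0.0882, 0.0734]
tool_rot: [-2.487, 1.919, -0.001]
contact_force: [-0.2, -0.5, -0.7]
opening: 0.0581
```

Call:
step_arm --increments "0 0 0.03 0 0 0;0 0 0.03 0 0 0;0 0 0 0 0 0;0 0 0 0 0 0"

```text
t: 11.58
tool_pos: [0.4951, -0.0883, 0.0722]
tool_rot: [-2.487, 1.919, -0.001]
contact_force: [-1.7, 0.6, 4.3]
opening: 0.0584
```

Call:
step_arm --increments "0 0 0 0 0 0;0 0 0 0 0 0;0 0 0 0 0 0;0 0 0 0 0 0;0 0 0 0 0 0;0 0 0 0 0 0;0 0 0 0 0 0;0 0 0 0 0 0" --fingers 1

```text
t: 12.25
tool_pos: [0.4948, -0.0882, 0.0715]
tool_rot: [-2.488, 1.919, -0.0]
contact_force: [0.3, 1.4, -0.1]
opening: 0.0857
```

Call:
step_arm --increments "0 0 -0.3 0 0 0;0 0 -0.8 0 0 0;0 0 -0.9 0 0 0;0 0 -0.9 0 0 0;0 0 -0.9 0 0 0;0 0 -0.9 0 0 0;0 0 0 0 0 0;0 0 0 0 0 0"

```text
t: 12.92
tool_pos: [0.4959, -0.0885, 0.1913]
tool_rot: [-2.487, 1.918, -0.006]
contact_force: [0.6, 0.3, 0.3]
opening: 0.0855
```

```bash
python3 - <<'E'
from h import *
o=ctrl.get_obs(); p=o["tool_pos"]; print(o["t"],p,o["contact_force"],toH(p[None]),o["opening"])
im=ctrl.get_image("wrist"); np.save("w6.npy",im,allow_pickle=True)
crop(np.clip(im["pixels"]*1.3,0,255).astype(np.uint8),0,0,512,384,1.5,"pics/w6.png")
im=ctrl.get_image("side")
crop(im["pixels"],200,110,300,220,6,"pics/s6.png")
E
```

```text
12.9167 [ 0.49586228 -0.08852436  0.19133023] [0.61370704 0.31666349 0.29013723] [[0.0022 0.0281]] 0.08553195938651643
```

View pics/w6.png

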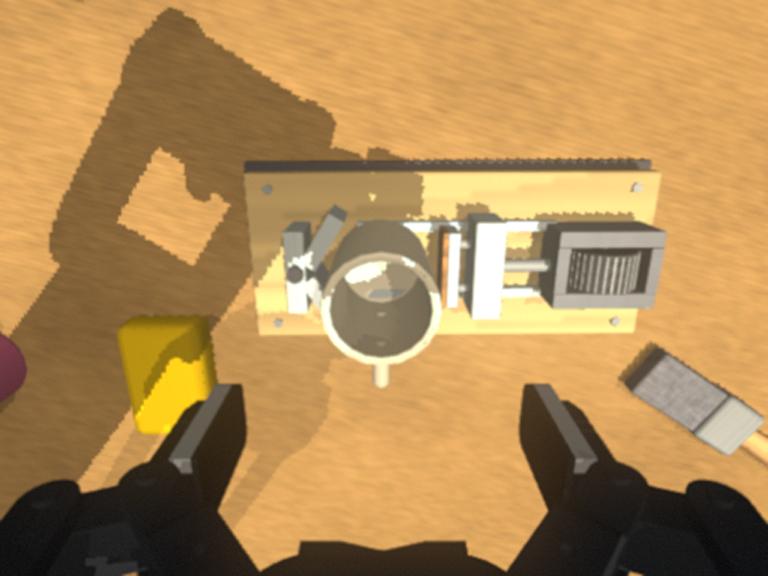

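View pics/s6.png

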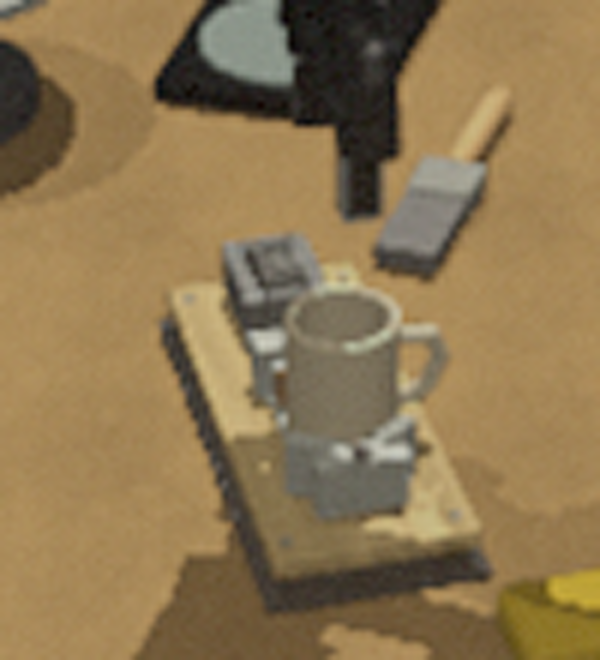

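The mug is standing on the plate between the pad and the vee, released, with its handle square to the side. Rim centre is at about (382,305). Next is the wheel.

Call:
step_arm --increments "0.94 0.01 0 0 0 0;0.94 0.01 0 0 0 0;0.94 0.01 0 0 0 0;0.94 0.01 0 0 0 0;0.94 0.01 0 0 0 0;0.94 0 0 0 0 0;0 0 0 0 0 -1;0 0 0 0 0 -1;0 0 0 0 0 -1;0 0 0 0 0 -1;0 0 0 0 0 -1;0 0 0 0 0 -1" --fingers -1 --newtons 40

```text
t: 14.02
tool_pos: [0.5283, -0.2243, 0.1866]
tool_rot: [-2.946, 1.09, 0.006]
contact_force: [1.3, -0.3, -0.6]
opening: 0.0
```

Call:
step_arm --increments "0 0 0 0 0 -1;0 0 0 0 0 -1;0 0 0 0 0 -1;0 0 0 0 0 -1;0 0 0 0 0 -1;0 0 0 0 0 -1;0 0 0 0 0 -1;0 0 0 0 0 -1;0 0 0 0 0 -1;0 0 0 0 0 -0.7;0 0 0 0 0 0;0 0 0 0 0 0"

```text
t: 15.02
tool_pos: [0.5286, -0.2244, 0.1873]
tool_rot: [-3.115, -0.398, 0.004]
contact_force: [0.3, 0.8, 0.1]
opening: -0.0003
```

```bash
python3 - <<'E'
from h import *
o=ctrl.get_obs(); p=o["tool_pos"]; M=R.from_rotvec(o["tool_rot"]).as_matrix();print(o["t"],p,o["contact_force"],toH(p[None]),o["opening"],np.degrees(np.arctan2(M[1,0],M[0,0])),M[:,2])
im=ctrl.get_image("wrist"); np.save("w7.npy",im,allow_pickle=True)
crop(np.clip(im["pixels"]*1.3,0,255).astype(np.uint8),0,0,512,384,1.5,"pics/w7.png")
print(proj(im,np.array([p])))
E
```

```text
15.0167 [ 0.52862156 -0.22443605  0.1873299 ] [0.31240714 0.82967522 0.05090702] [[-0.0006 -0.1116]] -0.000260942011360182 14.562187364275587 [-0.00249591  0.00146523 -0.99999581]
[[253.63671896 258.71320825]]
```

View pics/w7.png

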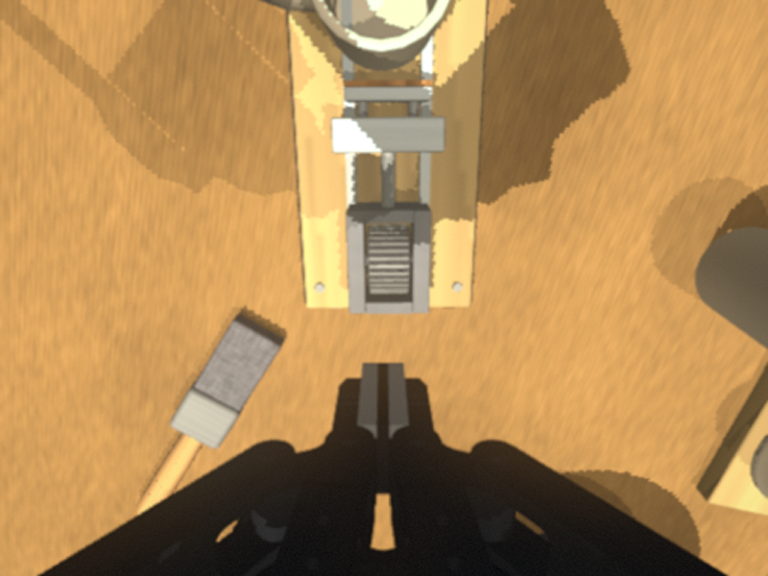

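```bash
python3 - <<'E'
from h import *
im=np.load("w7.npy",allow_pickle=True).item()
f=lambda a:(np.array(a,float)+.5)/1.5-.5
print("wheel",toH(onz(im,f([(368,258),(411,258),(390,226),(390,292)]),.066)))
print("housing",toH(onz(im,f([(363,222),(430,209),(428,312),(349,312)]),.061)))
print("pad front top",toH(onz(im,f([(345,87),(433,87)]),.06)),"jaw",toH(onz(im,f([(333,119),(443,119),(333,152),(443,152)]),.063)))
print("tip front edge at z tcp",toH(onz(im,f([(384,364),(362,364),(405,364)]),.1873)))
print("mug rim low",toH(onz(im,f([(383,52)]),.115)))
E
```

```text
wheel [[-0.0084 -0.1004]
 [ 0.0158 -0.1004]
 [ 0.0039 -0.0821]
 [ 0.004  -0.1207]]
housing [[-0.0111 -0.0809]
 [ 0.0261 -0.0737]
 [ 0.0267 -0.1352]
 [-0.0204 -0.1351]]
pad front top [[-0.0194 -0.0106]
 [ 0.026  -0.0108]] jaw [[-0.0258 -0.0263]
 [ 0.0314 -0.0264]
 [-0.0264 -0.0428]
 [ 0.032  -0.043 ]]
tip front edge at z tcp [[ 0.0005 -0.1026]
 [-0.0067 -0.1025]
 [ 0.0074 -0.1026]]
mug rim low [[ 0.0003 -0.0009]]
```

Call:
step_arm --increments "0.12 -0.04 0.8 0 0 0;0 0 0.8 0 0 0;0 0 0.8 0 0 0;0 0 0.7 0 0 0;0 0 0.5 0 0 0;0 0 0.3 0 0 0;0 0 0.1 0 0 0;0 0 0 0 0 0;0 0 0 0 0 0;0 0 0 0 0 0"

```text
t: 15.9
tool_pos: [0.5329, -0.2236, 0.0905]
tool_rot: [3.114, 0.401, 0.003]
contact_force: [-0.7, 0.3, 0.0]
opening: -0.0001
```

```bash
cat > st.py <<'E'
from h import *
import sys
o=ctrl.get_obs(); p=o["tool_pos"]; M=R.from_rotvec(o["tool_rot"]).as_matrix();print(o["t"],np.round(p,4),np.round(o["contact_force"],2),toH(p[None]),round(o["opening"],4),np.degrees(np.arctan2(M[1,0],M[0,0])).round(2),M[:,2].round(4))
if len(sys.argv)>1:
    im=ctrl.get_image("wrist"); np.save(sys.argv[1]+".npy",im,allow_pickle=True)
    crop(np.clip(im["pixels"]*1.3,0,255).astype(np.uint8),0,0,512,384,1.5,f"pics/{sys.argv[1]}.png")
E
python3 st.py w8
```

```text
15.9 [ 0.5329 -0.2236  0.0905] [-0.68  0.32  0.02] [[ 0.0037 -0.1119]] -0.0001 14.66 [ 0.0021 -0.0012 -1.    ]
```

View pics/w8.png

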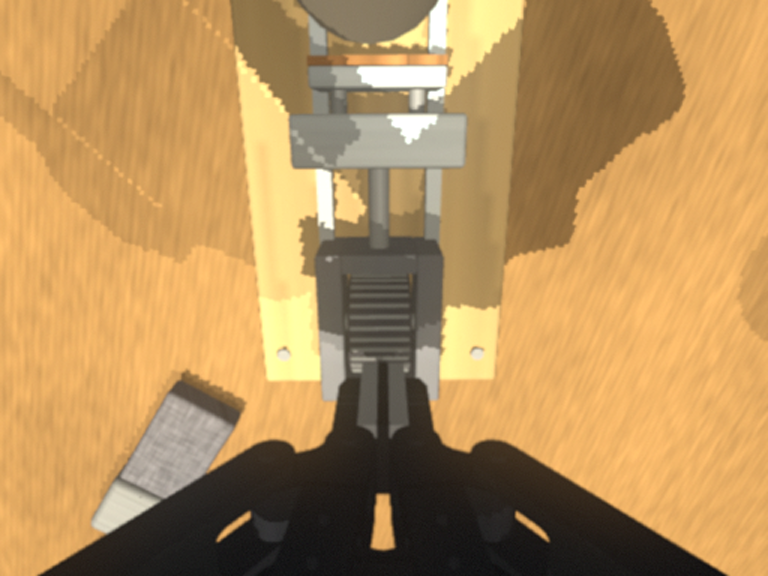

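Call:
step_arm --increments "0 -0.04 0.3 0 0 0;0 0 0.2 0 0 0;0 0 0.1 0 0 0;0 0 0.06 0 0 0;0 0 0 0 0 0;0 0 0 0 0 0"

```text
t: 16.45
tool_pos: [0.5317, -0.2221, 0.0723]
tool_rot: [-3.116, -0.401, 0.001]
contact_force: [-0.6, -0.9, 0.0]
opening: 0.0001
```

Call:
step_arm --increments "0 0 0.04 0 0 0;0 0 0.04 0 0 0;0 0 0 0 0 0"

```text
t: 16.7
tool_pos: [0.5318, -0.2222, 0.0705]
tool_rot: [-3.116, -0.401, 0.0]
contact_force: [0.7, 0.5, 0.2]
opening: 0.0001
```

Call:
step_arm --increments "0 0 0.03 0 0 0;0 0 0.03 0 0 0;0 0 0 0 0 0;0 0 0 0 0 0"

```text
t: 17.03
tool_pos: [0.5319, -0.2222, 0.0693]
tool_rot: [3.116, 0.401, 0.0]
contact_force: [-0.3, 0.6, 1.4]
opening: 0.0001
```

Call:
step_arm --increments "0 0 0.03 0 0 0;0 0 0.03 0 0 0;0 0 0 0 0 0;0 0 0 0 0 0"

```text
t: 17.37
tool_pos: [0.532, -0.2223, 0.0683]
tool_rot: [3.116, 0.401, 0.0]
contact_force: [-2.4, 1.1, 6.1]
opening: -0.0003
```

Call:
step_arm --increments "0 -0.1 0 0 0 0;0 -0.1 0 0 0 0;0 -0.1 0 0 0 0"

```text
t: 17.62
tool_pos: [0.5302, -0.2156, 0.0683]
tool_rot: [3.114, 0.401, 0.001]
contact_force: [-1.4, -1.6, 6.0]
opening: 0.0002
```

Call:
step_arm --increments "0 -0.1 0 0 0 0;0 -0.1 0 0 0 0;0 -0.1 0 0 0 0;0 0 0 0 0 0"

```text
t: 17.95
tool_pos: [0.528, -0.2074, 0.068]
tool_rot: [3.115, 0.401, 0.001]
contact_force: [-1.8, -0.9, 5.4]
opening: 0.0001
```

```bash
python3 st.py w9
```

```text
17.95 [ 0.528  -0.2074  0.068 ] [-1.81 -0.9   5.45] [[ 0.0031 -0.095 ]] 0.0001 14.68 [ 4.e-04 -3.e-04 -1.e+00]
```

View pics/w9.png

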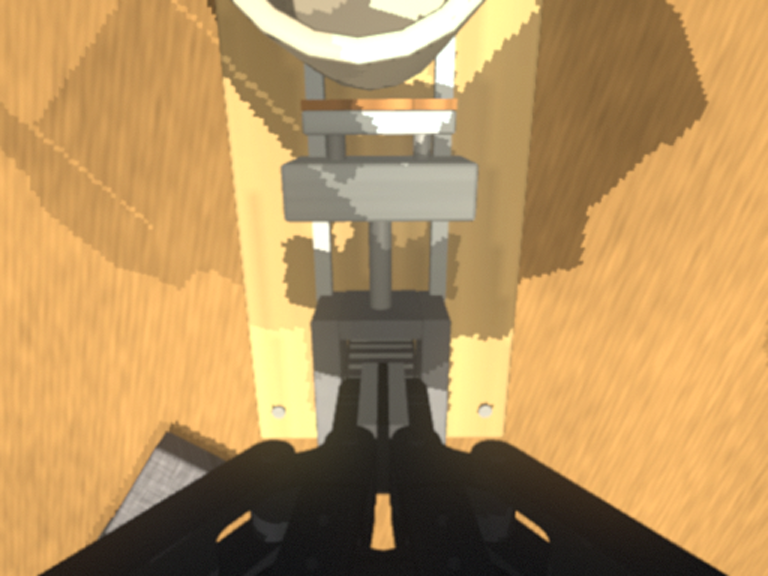

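```bash
cat > meas.py <<'E'
from h import *
import sys
n=sys.argv[1]; im=np.load(n+".npy",allow_pickle=True).item()
f=lambda a:(np.array(a,float)+.5)/1.5-.5
for a in sys.argv[2:]:
    u,v,z=map(float,a.split(",")); print(a,toH(onz(im,f([(u,v)]),z)))
E
python3 meas.py w9 380,219,.063 380,165,.063 380,111,.06 380,317,.061
python3 meas.py w8 380,167,.063 380,114,.063 380,67,.06 380,255,.061
```

```text
380,219,.063 [[ 0.003  -0.0389]]
380,165,.063 [[ 0.003  -0.0229]]
380,111,.06 [[ 0.0031 -0.0078]]
380,317,.061 [[ 0.0029 -0.0722]]
380,167,.063 [[ 0.0036 -0.0424]]
380,114,.063 [[ 0.0036 -0.0254]]
380,67,.06 [[ 0.0036 -0.0109]]
380,255,.061 [[ 0.0035 -0.074 ]]
```

Call:
step_arm --increments "0 0 -0.2 0 0 0;0 0.3 0 0 0 0;0 0.3 0 0 0 0;0 0 0 0 0 0;0 0 0.08 0 0 0;0 0 0.05 0 0 0;0 0 0.04 0 0 0;0 0 0.03 0 0 0;0 0 0 0 0 0"

```text
t: 18.75
tool_pos: [0.5318, -0.2225, 0.0682]
tool_rot: [3.115, 0.401, -0.0]
contact_force: [-3.8, -0.5, 4.9]
opening: -0.0002
```

Call:
step_arm --increments "0 -0.1 0 0 0 0;0 -0.1 0 0 0 0;0 -0.1 0 0 0 0;0 -0.1 0 0 0 0;0 -0.1 0 0 0 0;0 -0.1 0 0 0 0;0 0 0 0 0 0"

```text
t: 19.33
tool_pos: [0.5279, -0.2074, 0.068]
tool_rot: [3.116, 0.402, -0.0]
contact_force: [-2.7, -1.4, 5.2]
opening: -0.0001
```

```bash
python3 st.py w10
```

```text
19.3333 [ 0.5279 -0.2074  0.068 ] [-2.71 -1.41  5.17] [[ 0.003 -0.095]] -0.0001 14.69 [-1.e-04 -3.e-04 -1.e+00]
```

View pics/w10.png

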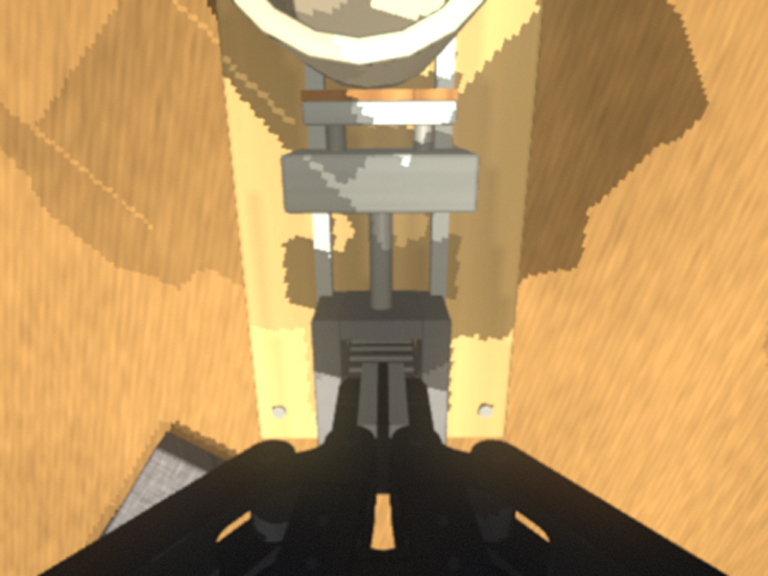

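Call:
step_arm --increments "0 0 -0.2 0 0 0;0 0.3 0 0 0 0;0 0.3 0 0 0 0;0 0 0 0 0 0;0 0 0.08 0 0 0;0 0 0.05 0 0 0;0 0 0.04 0 0 0;0 0 0.03 0 0 0;0 0 0 0 0 0"

```text
t: 20.13
tool_pos: [0.5319, -0.2225, 0.0682]
tool_rot: [3.115, 0.401, -0.0]
contact_force: [-1.8, -0.3, 5.7]
opening: 0.0006
```

Call:
step_arm --increments "0 -0.1 0 0 0 0;0 -0.1 0 0 0 0;0 -0.1 0 0 0 0;0 -0.1 0 0 0 0;0 -0.1 0 0 0 0;0 -0.1 0 0 0 0;0 0 0 0 0 0"

```text
t: 20.72
tool_pos: [0.5279, -0.2075, 0.068]
tool_rot: [3.116, 0.402, 0.0]
contact_force: [-3.1, -0.4, 6.0]
opening: -0.0001
```

```bash
python3 st.py w11
```

```text
20.7167 [ 0.5279 -0.2075  0.068 ] [-3.12 -0.37  6.03] [[ 0.003 -0.095]] -0.0001 14.69 [ 1.e-04 -3.e-04 -1.e+00]
```

View pics/w11.png

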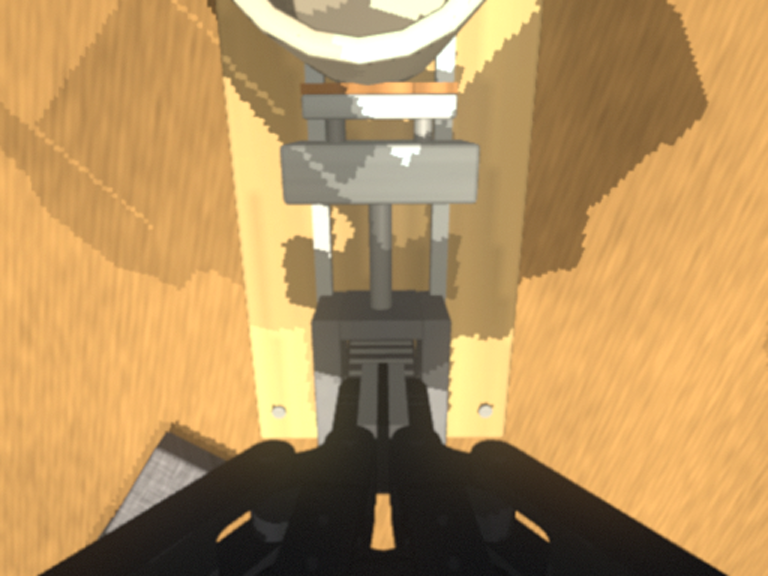

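Call:
step_arm --increments "0 0 -0.2 0 0 0;0 0.3 0 0 0 0;0 0.3 0 0 0 0;0 0 0 0 0 0;0 0 0.08 0 0 0;0 0 0.05 0 0 0;0 0 0.04 0 0 0;0 0 0.04 0 0 0;0 0 0 0 0 0"

```text
t: 21.52
tool_pos: [0.5319, -0.2225, 0.0681]
tool_rot: [3.115, 0.401, -0.0]
contact_force: [-2.7, -0.7, 6.0]
opening: -0.0001
```

Call:
step_arm --increments "0 -0.1 0 0 0 0;0 -0.1 0 0 0 0;0 -0.1 0 0 0 0;0 -0.1 0 0 0 0;0 -0.1 0 0 0 0;0 -0.1 0 0 0 0;0 0 0 0 0 0"

```text
t: 22.1
tool_pos: [0.528, -0.2078, 0.068]
tool_rot: [3.115, 0.401, 0.0]
contact_force: [-1.7, -1.4, 5.8]
opening: -0.0002
```

```bash
python3 st.py w12
```

```text
22.1 [ 0.528  -0.2078  0.068 ] [-1.7  -1.4   5.84] [[ 0.003  -0.0954]] -0.0002 14.68 [ 2.e-04 -9.e-04 -1.e+00]
```

View pics/w12.png

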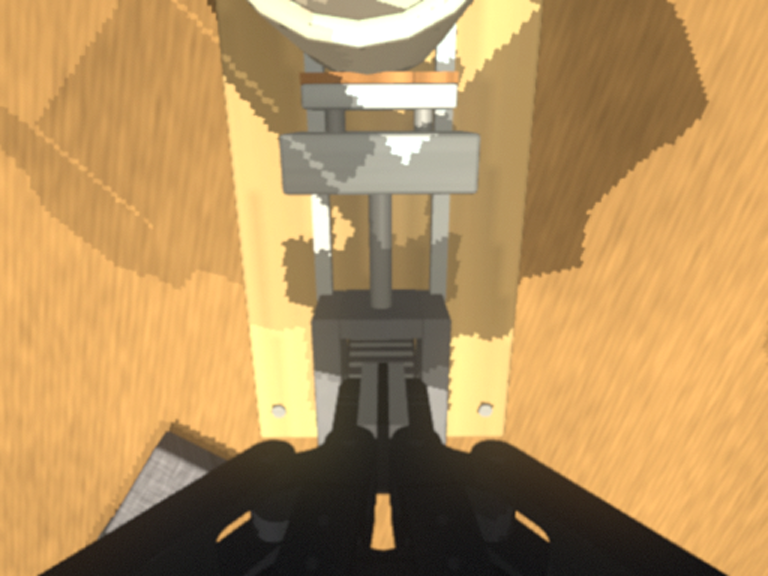

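The pad has reached the mug and is sliding it: the mug's edge went from row 80 to 71. The pad gap (rows 108 to 133) is still unpressed.

Call:
step_arm --increments "0 0 -0.2 0 0 0;0 0.3 0 0 0 0;0 0.3 0 0 0 0;0 0 0 0 0 0;0 0 0.08 0 0 0;0 0 0.05 0 0 0;0 0 0.04 0 0 0;0 0 0.03 0 0 0;0 0 0 0 0 0"

```text
t: 22.9
tool_pos: [0.532, -0.2225, 0.0681]
tool_rot: [3.115, 0.401, -0.0]
contact_force: [-1.9, -1.7, 5.8]
opening: -0.0002
```

Call:
step_arm --increments "0 -0.1 0 0 0 0;0 -0.1 0 0 0 0;0 -0.1 0 0 0 0;0 -0.1 0 0 0 0;0 -0.1 0 0 0 0;0 -0.1 0 0 0 0;0 0 0 0 0 0"

```text
t: 23.48
tool_pos: [0.5281, -0.2079, 0.068]
tool_rot: [3.115, 0.401, 0.0]
contact_force: [-1.7, -2.0, 4.5]
opening: -0.0001
```

```bash
python3 st.py w13
```

```text
23.4833 [ 0.5281 -0.2079  0.068 ] [-1.69 -2.02  4.5 ] [[ 0.0031 -0.0955]] -0.0001 14.68 [ 4.0e-04 -1.1e-03 -1.0e+00]
```

View pics/w13.png

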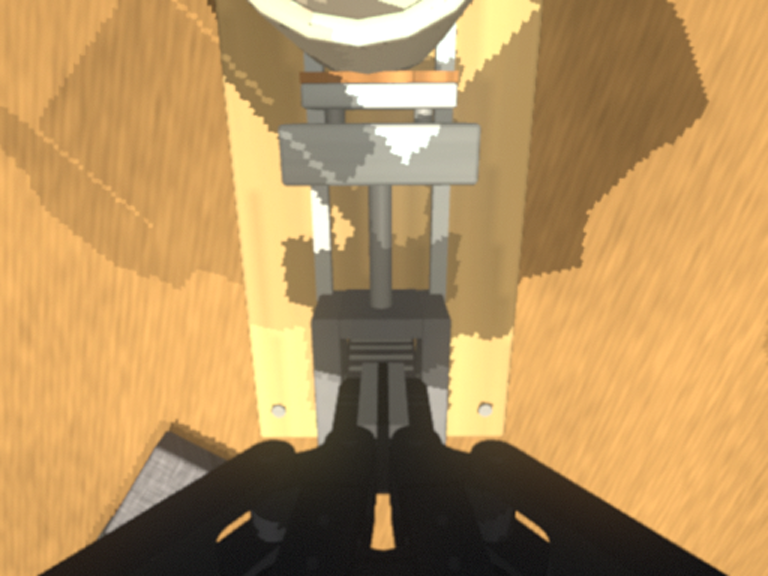

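The pad front stayed at row 71 to 82 while the jaw advanced (193 to 184), so the pad is now pressed about 2.6 mm. One half stroke more.

Call:
step_arm --increments "0 0 -0.2 0 0 0;0 0.25 0 0 0 0;0 0.25 0 0 0 0;0 0 0 0 0 0;0 0 0.08 0 0 0;0 0 0.05 0 0 0;0 0 0.04 0 0 0;0 0 0.04 0 0 0;0 0 0 0 0 0"

```text
t: 24.28
tool_pos: [0.5313, -0.22, 0.0679]
tool_rot: [3.115, 0.401, -0.0]
contact_force: [-2.5, -0.7, 6.9]
opening: 0.0002
```

Call:
step_arm --increments "0 -0.1 0 0 0 0;0 -0.1 0 0 0 0;0 -0.1 0 0 0 0;0 -0.04 0 0 0 0;0 0 0 0 0 0"

```text
t: 24.7
tool_pos: [0.5293, -0.2125, 0.0682]
tool_rot: [3.113, 0.401, 0.001]
contact_force: [-2.5, -2.8, 5.4]
opening: -0.0001
```

Call:
step_arm --increments "0 0 -0.4 0 0 0;0 0 -0.9 0 0 0;0 0 -0.9 0 0 0;0 0 -0.9 0 0 0;0 0 -0.9 0 0 0;0 0 -0.5 0 0 0;0 0 0 0 0 0;0 0 0 0 0 0"

```text
t: 25.37
tool_pos: [0.5291, -0.2114, 0.1798]
tool_rot: [3.116, 0.401, 0.001]
contact_force: [-0.1, -0.2, -0.5]
opening: -0.0001
```

```bash
python3 st.py w14
```

```text
25.3667 [ 0.5291 -0.2114  0.1798] [-0.09 -0.16 -0.49] [[ 0.0032 -0.0992]] -0.0001 14.68 [ 8.e-04 -2.e-04 -1.e+00]
```

View pics/w14.png

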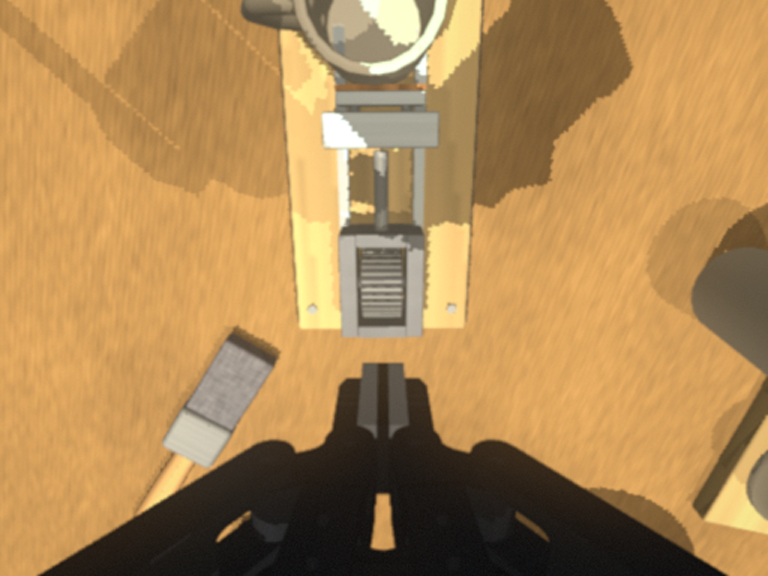

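Call:
step_arm --increments "0 -0.64 0 0 0 0;0 -0.64 0 0 0 0;0 -0.64 0 0 0 0;0 -0.64 0 0 0 0;0 0 0 0 0 0;0 0 0 0 0 0"

```text
t: 25.92
tool_pos: [0.5124, -0.1481, 0.1793]
tool_rot: [3.115, 0.404, -0.0]
contact_force: [-0.3, -1.0, 0.9]
opening: 0.0002
```

```bash
python3 st.py w15; python3 - <<'E'
from h import *
im=np.load("w14.npy",allow_pickle=True).item()
q=np.clip(im["pixels"]*1.4,0,255).astype(np.uint8); crop(q,200,0,320,110,6,"pics/w14b.png")
s=ctrl.get_image("side"); crop(s["pixels"],200,110,300,220,6,"pics/s15.png")
E
```

```text
25.9167 [ 0.5124 -0.1481  0.1793] [-0.28 -0.96  0.85] [[ 0.0031 -0.0337]] 0.0002 14.8 [-1.e-04 -2.e-04 -1.e+00]
```

View pics/w14b.png

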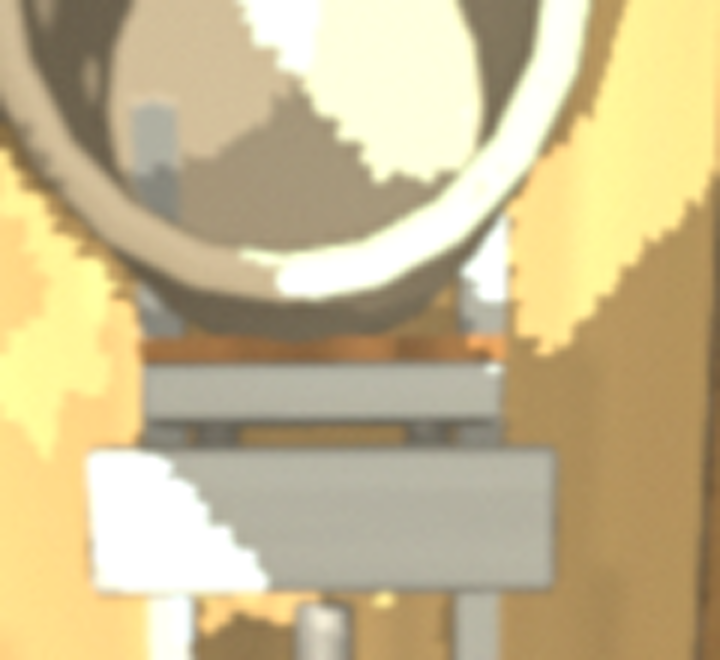

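View pics/w15.png

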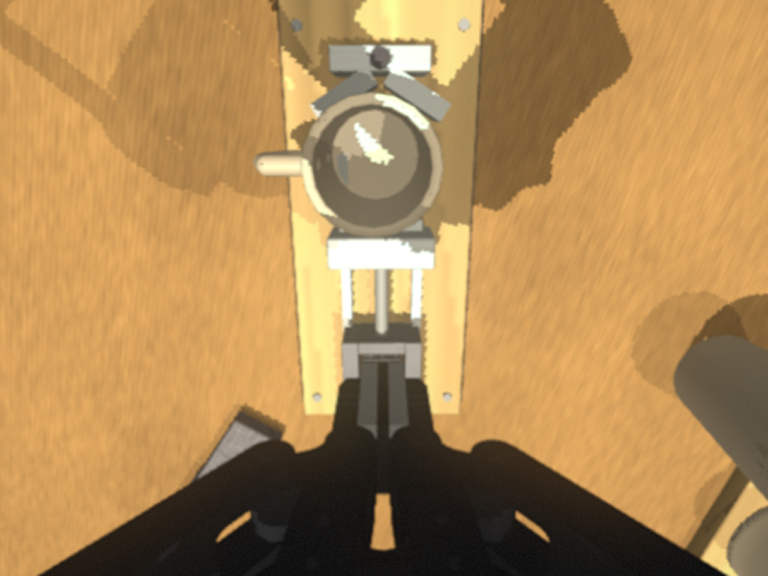

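View pics/s15.png

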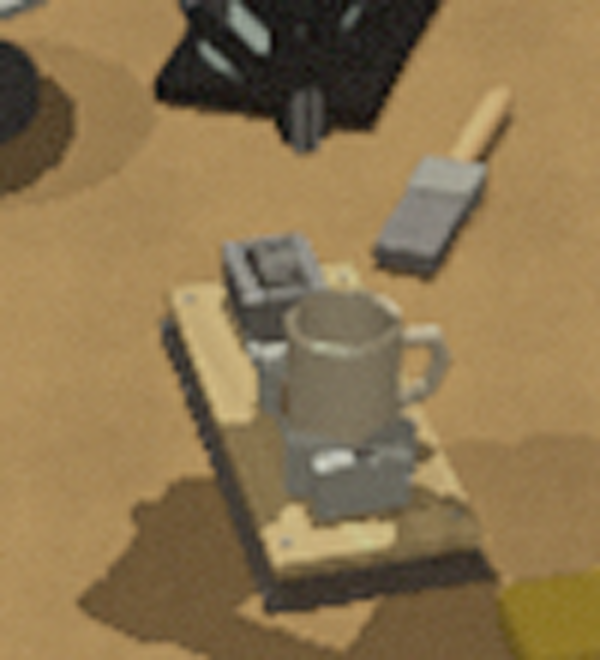

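```bash
python3 - <<'E'
from h import *
im=np.load("w14.npy",allow_pickle=True).item()
c=lambda a:(np.array(a,float)+.5)/6-.5+[200,0]
a=toH(onz(im,c([(325,421),(325,362)]),.06));b=toH(onz(im,c([(325,450),(325,592)]),.063)); print("pad rear,front",a,"jaw",b,"gap",a[0]-b[0])
i1=np.load("w1.npy",allow_pickle=True).item()
d=lambda a:(np.array(a,float)+.5)/5-.5+[250,45]
print("start gap",toH(onz(i1,d([(78,330)]),.06))-toH(onz(i1,d([(122,330)]),.063)))
im=np.load("w15.npy",allow_pickle=True).item()
f=lambda a:(np.array(a,float)+.5)/1.5-.5
r=toH(onz(im,f([(303,165),(441,165),(372,94),(372,237)]),.115)); print("rim",r,(r[0]+r[1])/2,(r[2]+r[3])/2)
v=toH(onz(im,f([(329,44),(432,44),(381,56)]),.063)); print("vee back",v)
print("vee tips outer",toH(onz(im,f([(313,105),(450,105)]),.063)))
print("jaw",toH(onz(im,f([(329,267),(434,267)]),.063)))
E
```

```text
pad rear,front [[ 0.0031 -0.0074]
 [ 0.0031 -0.0004]] jaw [[ 0.0031 -0.0109]
 [ 0.003  -0.0281]] gap [0.     0.0035]
start gap [[-1.0e-04  8.1e-03]]
rim [[-0.0294  0.0333]
 [ 0.0278  0.0333]
 [-0.0006  0.0607]
 [-0.001   0.0028]] [-0.0008  0.0333] [-0.0008   0.03175]
vee back [[-0.0223  0.0855]
 [ 0.0273  0.0856]
 [ 0.0028  0.0803]]
vee tips outer [[-0.0312  0.0579]
 [ 0.0372  0.058 ]]
jaw [[-0.0261 -0.0265]
 [ 0.0323 -0.0264]]
```

```bash
python3 - <<'E'
from h import *
im=np.load("w15.npy",allow_pickle=True).item()
q=np.clip(im["pixels"]*1.2,0,255).astype(np.uint8); crop(q,165,20,320,190,4.5,"pics/w15b.png")
E
```

```text
(no output)
```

View pics/w15b.png

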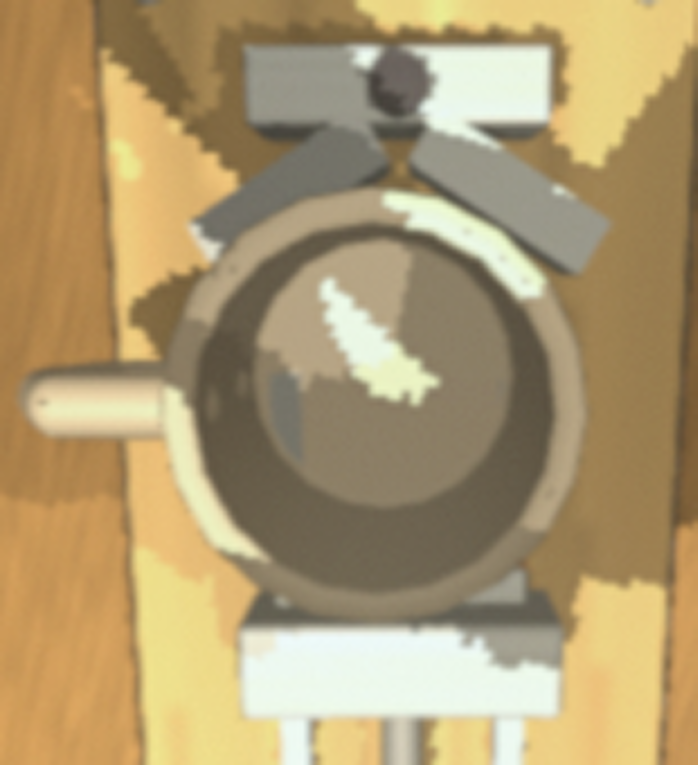

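The pad gap is about 3.5 mm, so the pad is pressed about 4.5 mm, which is good. The rim centre is about 3 mm to the handle side of the vee's centreline, touching only the left face, so the mug isn't properly seated and has little margin. I'll roll the wheel back, slide the mug over 3 mm and clamp again.

Call:
step_arm --increments "0 0.62 0 0 0 0;0 0.62 0 0 0 0;0 0.62 0 0 0 0;0 0.62 0 0 0 0;0 0 0.8 0 0 0;0 0 0.8 0 0 0;0 0 0.8 0 0 0;0 0 0.8 0 0 0;0 0 0.6 0 0 0;0 0 0.35 0 0 0;0 0 0.1 0 0 0;0 0 0 0 0 0"

```text
t: 27.02
tool_pos: [0.5283, -0.2103, 0.0727]
tool_rot: [-3.115, -0.4, 0.002]
contact_force: [0.4, -0.0, 0.7]
opening: 0.0006
```

Call:
step_arm --increments "0 0 0.08 0 0 0;0 0 0.06 0 0 0;0 0 0 0 0 0;0 0 0 0 0 0"

```text
t: 27.35
tool_pos: [0.5289, -0.2098, 0.0706]
tool_rot: [3.115, 0.401, 0.002]
contact_force: [1.1, 0.0, -0.1]
opening: 0.0001
```

Call:
step_arm --increments "0 -0.06 0.03 0 0 0;0 0 0.03 0 0 0;0 0 0.03 0 0 0;0 0 0.01 0 0 0;0 0 0 0 0 0;0 0 0 0 0 0"

```text
t: 27.85
tool_pos: [0.5286, -0.2083, 0.0681]
tool_rot: [3.115, 0.401, 0.001]
contact_force: [-0.6, 0.8, 5.3]
opening: -0.0001
```

Call:
step_arm --increments "0 0.1 0 0 0 0;0 0.1 0 0 0 0;0 0.1 0 0 0 0;0 0.1 0 0 0 0;0 0.1 0 0 0 0;0 0.1 0 0 0 0;0 0 0 0 0 0"

```text
t: 28.43
tool_pos: [0.5326, -0.2232, 0.0683]
tool_rot: [3.115, 0.401, 0.002]
contact_force: [-1.0, -0.2, 5.1]
opening: -0.0001
```

Call:
step_arm --increments "0 0 -0.2 0 0 0;0 -0.3 0 0 0 0;0 -0.3 0 0 0 0;0 0 0 0 0 0;0 0 0.08 0 0 0;0 0 0.05 0 0 0;0 0 0.04 0 0 0;0 0 0.03 0 0 0;0 0 0 0 0 0"

```text
t: 29.18
tool_pos: [0.5282, -0.2084, 0.0679]
tool_rot: [3.116, 0.401, -0.001]
contact_force: [-2.6, 1.5, 5.1]
opening: -0.0001
```

Call:
step_arm --increments "0 0.1 0 0 0 0;0 0.1 0 0 0 0;0 0.1 0 0 0 0;0 0.1 0 0 0 0;0 0.1 0 0 0 0;0 0.1 0 0 0 0;0 0 0 0 0 0"

```text
t: 29.77
tool_pos: [0.5322, -0.2235, 0.0682]
tool_rot: [3.115, 0.4, 0.0]
contact_force: [-3.5, 0.0, 5.8]
opening: 0.0
```

Call:
step_arm --increments "0 0 -0.2 0 0 0;0 -0.3 0 0 0 0;0 -0.3 0 0 0 0;0 0 0 0 0 0;0 0 0.08 0 0 0;0 0 0.05 0 0 0;0 0 0.04 0 0 0;0 0 0.03 0 0 0;0 0 0 0 0 0"

```text
t: 30.52
tool_pos: [0.5282, -0.2082, 0.0679]
tool_rot: [-3.116, -0.401, 0.0]
contact_force: [-1.9, 1.4, 5.1]
opening: -0.0
```

Call:
step_arm --increments "0 0.1 0 0 0 0;0 0.1 0 0 0 0;0 0.1 0 0 0 0;0 0.1 0 0 0 0;0 0.1 0 0 0 0;0 0.1 0 0 0 0;0 0 0 0 0 0;0 0 -0.2 0 0 0;0 -0.3 0 0 0 0;0 -0.3 0 0 0 0;0 0 0 0 0 0"

```text
t: 31.43
tool_pos: [0.5273, -0.2065, 0.0716]
tool_rot: [-3.114, -0.402, 0.002]
contact_force: [-0.6, 0.3, 0.2]
opening: -0.0002
```

```bash
python3 st.py w16
```

```text
31.4333 [ 0.5273 -0.2065  0.0716] [-0.59  0.27  0.2 ] [[ 0.0027 -0.0939]] -0.0002 14.72 [-0.0012  0.0012 -1.    ]
```

View pics/w16.png

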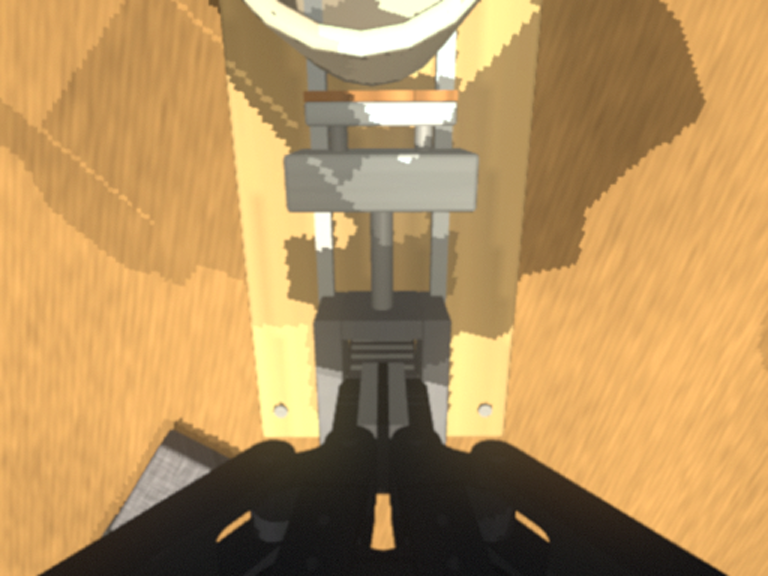

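Call:
step_arm --increments "0 0 -0.6 0 0 0;0 0 -1 0 0 0;0 0 -1 0 0 0;0 0 -1 0 0 0;0 0 -1 0 0 0;0 0 0 0 0 1;0 0 0 0 0 1;0 0 0 0 0 1;0 0 0 0 0 1;0 0 0 0 0 1;0 0 0 0 0 1;0 0 0 0 0 1"

```text
t: 32.48
tool_pos: [0.5279, -0.2079, 0.1869]
tool_rot: [-3.063, 0.699, 0.001]
contact_force: [0.5, -0.0, -0.5]
opening: 0.0001
```

Call:
step_arm --increments "0 0 0 0 0 1;0 0 0 0 0 1;0 0 0 0 0 1;0 0 0 0 0 1;0 0 0 0 0 1;0 0 0 0 0 1;0 0 0 0 0 1;0 0 0 0 0 1;0 0 0 0 0 0.7;-0.9 0 0 0 0 0;-0.9 0 0 0 0 0;-0.9 0 0 0 0 0" --fingers 1

```text
t: 33.48
tool_pos: [0.5104, -0.1422, 0.1868]
tool_rot: [2.487, -1.92, -0.001]
contact_force: [-0.3, 0.9, 0.2]
opening: 0.0852
```

Call:
step_arm --increments "-0.9 0 0 0 0 0;-0.9 0 0 0 0 0;-0.4 0 0 0 0 0;0 0 0 0 0 0;0 0 0 0 0 0"

```text
t: 33.9
tool_pos: [0.4971, -0.0898, 0.1873]
tool_rot: [2.488, -1.917, 0.001]
contact_force: [-1.1, -0.0, 0.3]
opening: 0.0853
```

```bash
python3 st.py w17; python3 meas.py w6 322,306,.115 441,306,.115 382,250,.115 382,363,.115
```

```text
33.9 [ 0.4971 -0.0898  0.1873] [-1.06 -0.05  0.29] [[0.003  0.0266]] 0.0853 -75.23 [ 3.e-04 -8.e-04 -1.e+00]
322,306,.115 [[0.0024 0.0576]]
441,306,.115 [[0.0023 0.0001]]
382,250,.115 [[0.0302 0.0286]]
382,363,.115 [[-0.0284  0.0286]]
```

View pics/w17.png

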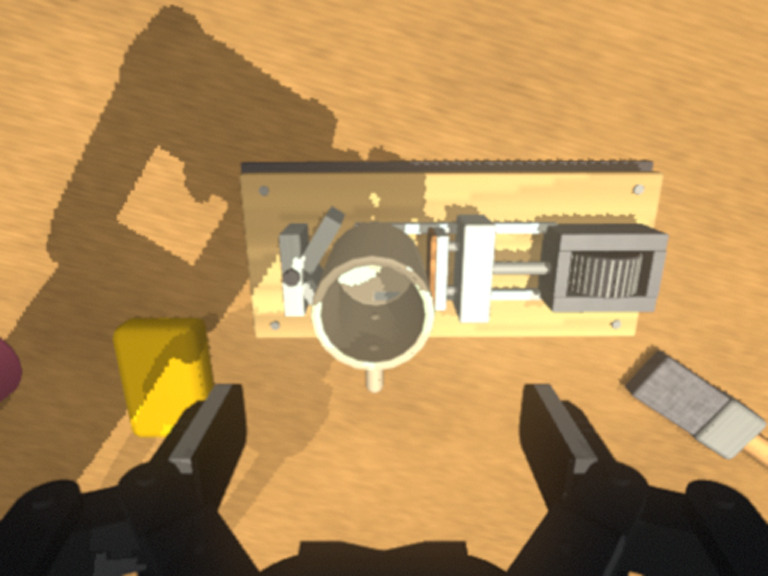

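```bash
python3 meas.py w17 313,313,.115 434,313,.115 373,258,.115 373,369,.115 330,209,.063 461,220,.063 461,318,.063 547,228,.061 551,310,.061
python3 - <<'E'
from h import *
im=np.load("w17.npy",allow_pickle=True).item()
q=np.clip(im["pixels"]*1.3,0,255).astype(np.uint8); crop(q,180,130,330,270,5,"pics/w17b.png")
E
```

```text
313,313,.115 [[0.0009 0.0601]]
434,313,.115 [[0.001  0.0025]]
373,258,.115 [[0.0281 0.0314]]
373,369,.115 [[-0.029   0.0317]]
330,209,.063 [[0.0415 0.0559]]
461,220,.063 [[ 0.0354 -0.0166]]
461,318,.063 [[-0.0234 -0.0198]]
547,228,.061 [[ 0.0305 -0.0656]]
551,310,.061 [[-0.0191 -0.0736]]
```

View pics/w17b.png

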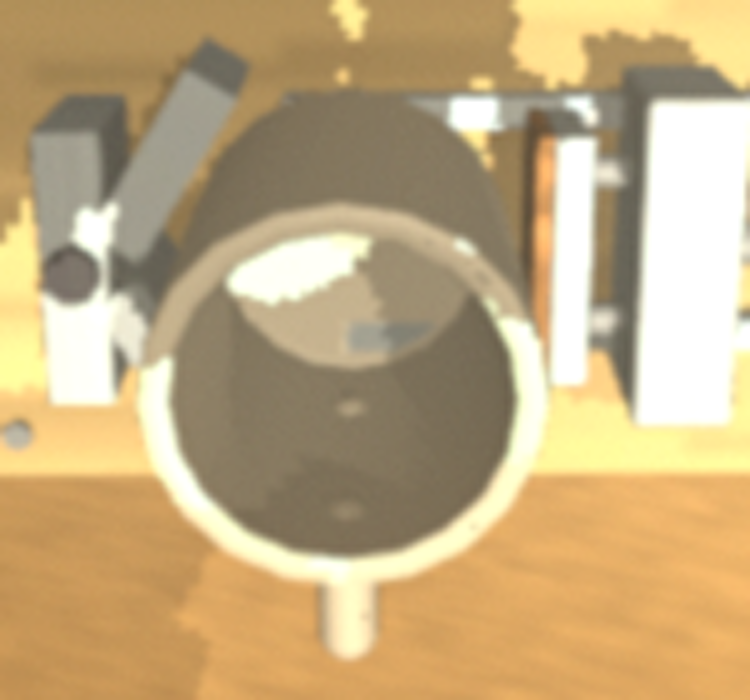

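Call:
step_arm --increments "-0.08 0.12 0.7 0 0 0;0 0 0.8 0 0 0;0 0 0.8 0 0 0;0 0 0.8 0 0 0;0 0 0.7 0 0 0;0 0 0.4 0 0 0;0 0 0.2 0 0 0;0 0 0.1 0 0 0;0 0 0 0 0 0;0 0 0 0 0 0"

```text
t: 34.78
tool_pos: [0.4944, -0.089, 0.0759]
tool_rot: [-2.487, 1.919, -0.003]
contact_force: [0.7, -0.8, 0.1]
opening: 0.0852
```

```bash
python3 st.py
```

```text
34.7833 [ 0.4944 -0.089   0.0759] [ 0.66 -0.82  0.07] [[0.0007 0.0281]] 0.0852 -75.3 [ 1.7e-03 -7.0e-04 -1.0e+00]
```

Call:
step_arm --increments "0 0 0.1 0 0 0;0 0 0 0 0 0;0 0 0 0 0 0;0 0 0 0 0 0;0 0 0 0 0 0;0 0 0 0 0 0;0 0 0 0 0 0;0 0 0 0 0 0;0 0 0 0 0 0;0 0 0 0 0 0" --fingers -1 --newtons 20

```text
t: 35.62
tool_pos: [0.4939, -0.0883, 0.0726]
tool_rot: [-2.487, 1.918, -0.001]
contact_force: [0.5, 2.8, 2.9]
opening: 0.0582
```

```bash
python3 st.py
```

```text
35.6167 [ 0.4939 -0.0883  0.0726] [0.47 2.79 2.85] [[0.0004 0.0288]] 0.0582 -75.29 [ 8.e-04  3.e-04 -1.e+00]
```

Call:
step_arm --increments "0 -0.04 0 0 0 0;0 -0.04 0 0 0 0;0 -0.03 0 0 0 0;0 -0.03 0 0 0 0;0 0 0 0 0 0;0 0 0 0 0 0;0 0 0 0 0 0"

```text
t: 36.2
tool_pos: [0.496, -0.0882, 0.0721]
tool_rot: [2.486, -1.917, -0.003]
contact_force: [-3.5, -0.2, 4.7]
opening: 0.0583
```

```bash
python3 st.py
```

```text
36.2 [ 0.496  -0.0882  0.0721] [-3.48 -0.21  4.66] [[0.0024 0.0284]] 0.0583 -75.27 [-0.003  -0.0012 -1.    ]
```

Call:
step_arm --increments "0 0 0 0 0 0;0 0 0 0 0 0;0 0 0 0 0 0;0 0 0 0 0 0;0 0 0 0 0 0;0 0 0 0 0 0" --fingers 1

```text
t: 36.7
tool_pos: [0.4969, -0.0876, 0.0722]
tool_rot: [2.488, -1.919, -0.0]
contact_force: [0.5, -0.4, 0.7]
opening: 0.0853
```

Call:
step_arm --increments "0 0 -0.3 0 0 0;0 0 -0.8 0 0 0;0 0 -0.9 0 0 0;0 0 -0.9 0 0 0;0 0 -0.9 0 0 0;0 0 -0.9 0 0 0;0 0 0 0 0 0;0 0 0 0 0 0"

```text
t: 37.37
tool_pos: [0.4981, -0.088, 0.1921]
tool_rot: [-2.487, 1.918, -0.006]
contact_force: [-0.8, 0.7, -0.0]
opening: 0.0856
```

```bash
python3 st.py w18;python3 - <<'E'
from h import *
im=np.load("w18.npy",allow_pickle=True).item()
q=np.clip(im["pixels"]*1.3,0,255).astype(np.uint8); crop(q,180,130,330,270,5,"pics/w18b.png")
E
```

```text
37.3667 [ 0.4981 -0.088   0.1921] [-0.83  0.7  -0.04] [[0.0045 0.0281]] 0.0856 -75.29 [ 0.0041 -0.0014 -1.    ]
```

View pics/w18b.png

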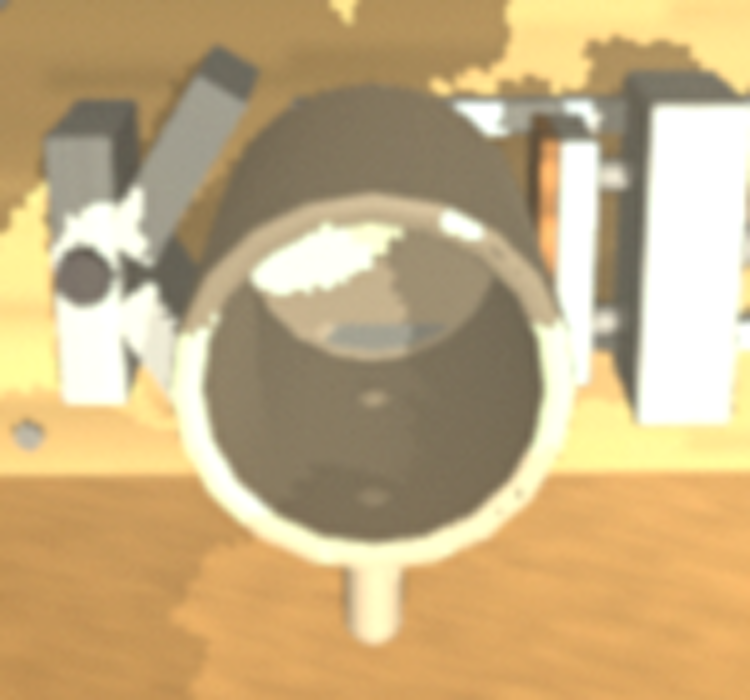

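```bash
python3 - <<'E'
from h import *
c=lambda a:(np.array(a,float)+.5)/5-.5+[180,130]
for n,rim,jaw in (("w17",[(138,390),(547,390),(343,203),(343,582)],[(652,98),(636,423)]),("w18",[(175,380),(575,380),(375,193),(375,568)],[(652,101),(638,422)])):
    im=np.load(n+".npy",allow_pickle=True).item()
    r=toH(onz(im,c(rim),.115)); print(n,r.tolist(),((r[0]+r[1])[1]/2,(r[2]+r[3])[0]/2)); print("jaw",toH(onz(im,c(jaw),.063)))
    if n=="w18": print("screw",toH(onz(im,c([(84,277)]),.063)))
    if n=="w17": print("screw",toH(onz(im,c([(70,275)]),.063)))
E
```

```text
w17 [[0.0016, 0.061], [0.0016, 0.0026], [0.0293, 0.0316], [-0.0292, 0.0319]] (np.float64(0.0318), np.float64(4.99999999999997e-05))
jaw [[ 0.0331 -0.0191]
 [-0.0257 -0.0196]]
screw [[0.002  0.0799]]
w18 [[0.003, 0.0577], [0.0029, -0.0006], [0.031, 0.0285], [-0.0277, 0.0286]] (np.float64(0.02855), np.float64(0.0016500000000000004))
jaw [[ 0.0334 -0.0187]
 [-0.0258 -0.0194]]
screw [[0.0021 0.0797]]
```

Moved, but the rim centre x is 0.0017, still 1 to 2 mm short of the vee's axis at about 0.003. I'll nudge it once more, lifting slightly so friction doesn't hold it.

Call:
step_arm --increments "0 0 0.7 0 0 0;0 0 0.8 0 0 0;0 0 0.8 0 0 0;0 0 0.8 0 0 0;0 0 0.7 0 0 0;0 0 0.5 0 0 0;0 0 0.3 0 0 0;0 0 0.1 0 0 0;0 0 0 0 0 0;0 0 0 0 0 0"

```text
t: 38.25
tool_pos: [0.4975, -0.0878, 0.0731]
tool_rot: [-2.487, 1.918, -0.002]
contact_force: [0.5, 0.3, -0.0]
opening: 0.0853
```

Call:
step_arm --increments "0 0 0 0 0 0;0 0 0 0 0 0;0 0 0 0 0 0;0 0 0 0 0 0;0 0 0 0 0 0;0 0 0 0 0 0;0 0 -0.06 0 0 0;0 0 -0.04 0 0 0;0 0 0 0 0 0;0 0 0 0 0 0" --fingers -1 --newtons 20

```text
t: 39.08
tool_pos: [0.4962, -0.0874, 0.0741]
tool_rot: [2.487, -1.919, -0.002]
contact_force: [0.6, 0.5, -2.0]
opening: 0.0582
```

```bash
python3 st.py
```

```text
39.0833 [ 0.4962 -0.0874  0.0741] [ 0.59  0.52 -2.01] [[0.0028 0.0291]] 0.0582 -75.29 [-1.6e-03  5.0e-04 -1.0e+00]
```

Call:
step_arm --increments "0 -0.03 0 0 0 0;0 -0.03 0 0 0 0;0 0 0 0 0 0;0 0 0 0 0 0"

```text
t: 39.42
tool_pos: [0.4983, -0.0872, 0.0747]
tool_rot: [2.488, -1.919, -0.0]
contact_force: [0.0, 0.0, -2.9]
opening: 0.0582
```

```bash
python3 st.py
```

```text
39.4167 [ 0.4983 -0.0872  0.0747] [ 0.01  0.04 -2.85] [[0.0049 0.0288]] 0.0582 -75.28 [-3.e-04  1.e-04 -1.e+00]
```

Call:
step_arm --increments "0 0 0.04 0 0 0;0 0 0.04 0 0 0;0 0 0.02 0 0 0;0 0 0 0 0 0;0 0 0 0 0 0"

```text
t: 39.83
tool_pos: [0.4986, -0.0873, 0.0728]
tool_rot: [-2.488, 1.919, -0.0]
contact_force: [-2.3, 1.7, 2.2]
opening: 0.0581
```

Call:
step_arm --increments "0 0 0 0 0 0;0 0 0 0 0 0;0 0 0 0 0 0;0 0 0 0 0 0;0 0 0 0 0 0;0 0 0 0 0 0" --fingers 1

```text
t: 40.33
tool_pos: [0.4984, -0.0872, 0.0722]
tool_rot: [-2.488, 1.919, -0.0]
contact_force: [0.3, 0.4, 0.1]
opening: 0.0854
```

Call:
step_arm --increments "0 0 -0.3 0 0 0;0 0 -0.8 0 0 0;0 0 -0.9 0 0 0;0 0 -0.9 0 0 0;0 0 -0.9 0 0 0;0 0 -0.9 0 0 0;0 0 0 0 0 0;0 0 0 0 0 0"

```text
t: 41.0
tool_pos: [0.4995, -0.0876, 0.192]
tool_rot: [-2.487, 1.918, -0.006]
contact_force: [0.3, 0.0, -1.0]
opening: 0.0856
```

```bash
python3 st.py w19;python3 - <<'E'
from h import *
im=np.load("w19.npy",allow_pickle=True).item()
q=np.clip(im["pixels"]*1.3,0,255).astype(np.uint8); crop(q,180,130,330,270,5,"pics/w19b.png")
E
```

```text
41.0 [ 0.4995 -0.0876  0.192 ] [ 0.29  0.04 -0.99] [[0.0059 0.0281]] 0.0856 -75.28 [ 0.004  -0.0013 -1.    ]
```

View pics/w19b.png

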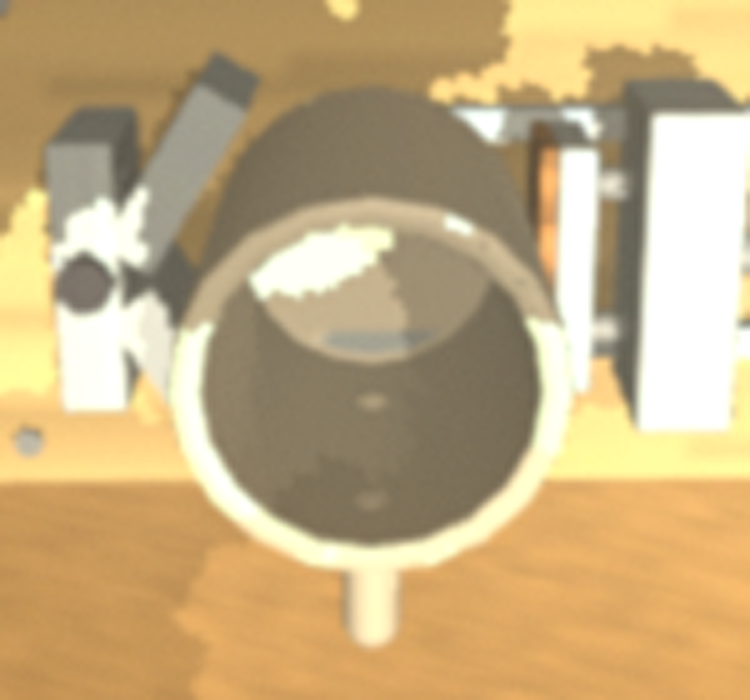

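Call:
step_arm --increments "0.93 0.02 0 0 0 0;0.93 0.02 0 0 0 0;0.93 0.02 0 0 0 0;0.93 0.02 0 0 0 0;0.93 0.02 0 0 0 0;0.93 0.02 0 0 0 0;0 0 0 0 0 -1;0 0 0 0 0 -1;0 0 0 0 0 -1;0 0 0 0 0 -1;0 0 0 0 0 -1;0 0 0 0 0 -1" --fingers -1 --newtons 40

```text
t: 42.05
tool_pos: [0.5299, -0.2224, 0.1874]
tool_rot: [-2.946, 1.091, 0.006]
contact_force: [0.5, -0.4, 0.2]
opening: 0.0001
```

Call:
step_arm --increments "0 0 0 0 0 -1;0 0 0 0 0 -1;0 0 0 0 0 -1;0 0 0 0 0 -1;0 0 0 0 0 -1;0 0 0 0 0 -1;0 0 0 0 0 -1;0 0 0 0 0 -1;0 0 0 0 0 -1;0 0 0 0 0 -0.7;0 0 0.4 0 0 0;0 0 0.5 0 0 0"

```text
t: 43.05
tool_pos: [0.5308, -0.2229, 0.1661]
tool_rot: [-3.116, -0.398, 0.0]
contact_force: [0.4, -0.3, -1.1]
opening: -0.0004
```

Call:
step_arm --increments "0 0 0.8 0 0 0;0 0 0.8 0 0 0;0 0 0.8 0 0 0;0 0 0.6 0 0 0;0 0 0.3 0 0 0;0 0 0.1 0 0 0;0 0 0 0 0 0;0 0 0 0 0 0"

```text
t: 43.72
tool_pos: [0.5312, -0.2231, 0.0827]
tool_rot: [3.116, 0.4, 0.001]
contact_force: [-0.2, 0.3, -0.6]
opening: 0.0001
```

```bash
python3 st.py w20
```

```text
43.7167 [ 0.5312 -0.2231  0.0827] [-0.17  0.34 -0.64] [[ 0.0022 -0.111 ]] 0.0001 14.64 [ 6.e-04 -3.e-04 -1.e+00]
```

View pics/w20.png

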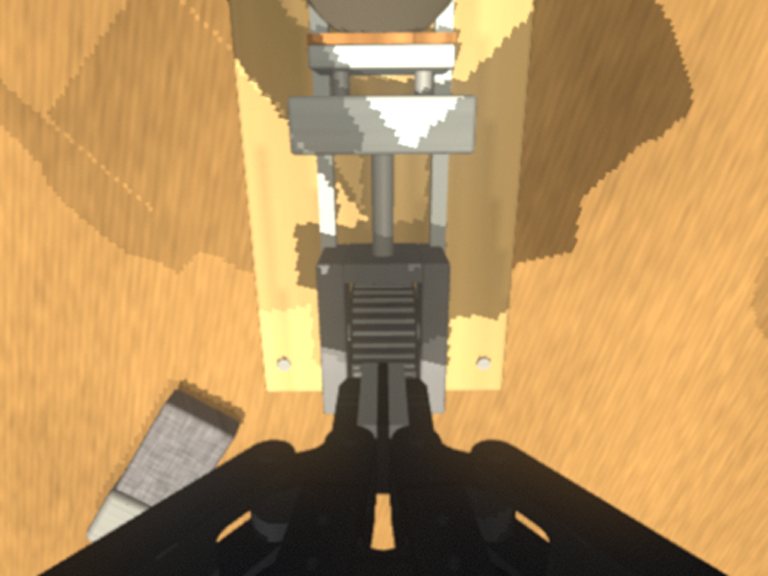

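Call:
step_arm --increments "0 0 0.2 0 0 0;0 0 0.14 0 0 0;0 0 0.08 0 0 0;0 0 0.05 0 0 0;0 0 0.03 0 0 0;0 0 0 0 0 0;0 0 0 0 0 0"

```text
t: 44.35
tool_pos: [0.531, -0.223, 0.0699]
tool_rot: [3.116, 0.401, 0.0]
contact_force: [-1.0, -1.0, -0.0]
opening: 0.0003
```

Call:
step_arm --increments "0 0 0.04 0 0 0;0 0 0.04 0 0 0;0 0 0 0 0 0;0 0 0 0 0 0"

```text
t: 44.68
tool_pos: [0.5312, -0.2231, 0.0685]
tool_rot: [3.116, 0.401, 0.001]
contact_force: [-1.2, 0.4, 4.1]
opening: 0.0001
```

Call:
step_arm --increments "0 0 0.03 0 0 0;0 -0.1 0 0 0 0;0 -0.1 0 0 0 0;0 -0.1 0 0 0 0;0 -0.1 0 0 0 0;0 -0.1 0 0 0 0;0 -0.1 0 0 0 0;0 0 0 0 0 0"

```text
t: 45.35
tool_pos: [0.5276, -0.2093, 0.0681]
tool_rot: [3.113, 0.401, 0.001]
contact_force: [-3.4, -1.6, 6.0]
opening: 0.0002
```

Call:
step_arm --increments "0 0 -0.2 0 0 0;0 0.3 0 0 0 0;0 0.3 0 0 0 0;0 0 0 0 0 0;0 0 0.08 0 0 0;0 0 0.05 0 0 0;0 0 0.04 0 0 0;0 0 0.03 0 0 0;0 0 0 0 0 0"

```text
t: 46.1
tool_pos: [0.5312, -0.2234, 0.068]
tool_rot: [3.115, 0.401, 0.0]
contact_force: [-2.1, -0.3, 6.2]
opening: 0.0003
```

Call:
step_arm --increments "0 -0.1 0 0 0 0;0 -0.1 0 0 0 0;0 -0.1 0 0 0 0;0 -0.1 0 0 0 0;0 -0.1 0 0 0 0;0 -0.1 0 0 0 0;0 0 0 0 0 0"

```text
t: 46.68
tool_pos: [0.5273, -0.2088, 0.068]
tool_rot: [3.114, 0.402, 0.0]
contact_force: [-2.4, -2.0, 5.6]
opening: 0.0001
```

```bash
python3 st.py w21
```

```text
46.6833 [ 0.5273 -0.2088  0.068 ] [-2.39 -2.01  5.6 ] [[ 0.0021 -0.0962]] 0.0001 14.69 [ 4.0e-04 -1.6e-03 -1.0e+00]
```

View pics/w21.png

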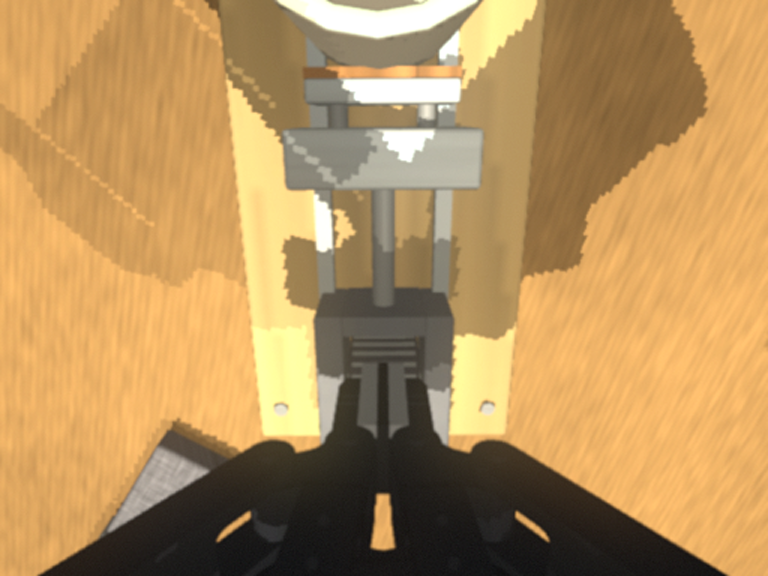

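Call:
step_arm --increments "0 0 -0.2 0 0 0;0 0.3 0 0 0 0;0 0.3 0 0 0 0;0 0 0 0 0 0;0 0 0.08 0 0 0;0 0 0.05 0 0 0;0 0 0.04 0 0 0;0 0 0.04 0 0 0;0 0 0 0 0 0"

```text
t: 47.48
tool_pos: [0.5312, -0.2233, 0.0678]
tool_rot: [3.115, 0.401, 0.0]
contact_force: [-3.2, 0.6, 6.9]
opening: 0.0
```

Call:
step_arm --increments "0 -0.1 0 0 0 0;0 -0.1 0 0 0 0;0 -0.1 0 0 0 0;0 -0.1 0 0 0 0;0 -0.1 0 0 0 0;0 -0.1 0 0 0 0;0 0 0 0 0 0"

```text
t: 48.07
tool_pos: [0.5274, -0.209, 0.0679]
tool_rot: [3.114, 0.401, 0.0]
contact_force: [-2.3, -1.5, 6.3]
opening: -0.0
```

```bash
python3 st.py w22
```

```text
48.0667 [ 0.5274 -0.209   0.0679] [-2.29 -1.45  6.31] [[ 0.0021 -0.0964]] -0.0 14.69 [ 5.e-04 -2.e-03 -1.e+00]
```

View pics/w22.png

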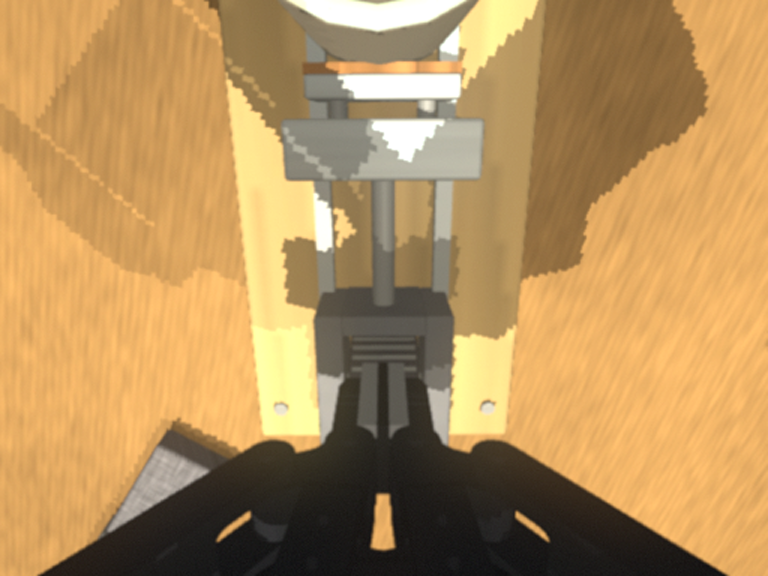

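The gap narrowed from 25 to 21 px, so the pad is pressed about 1.3 mm. One more full stroke.

Call:
step_arm --increments "0 0 -0.2 0 0 0;0 0.3 0 0 0 0;0 0.3 0 0 0 0;0 0 0 0 0 0;0 0 0.08 0 0 0;0 0 0.05 0 0 0;0 0 0.04 0 0 0;0 0 0.04 0 0 0;0 0 0 0 0 0"

```text
t: 48.87
tool_pos: [0.5312, -0.2234, 0.0677]
tool_rot: [3.115, 0.401, 0.0]
contact_force: [-2.2, -1.1, 7.6]
opening: 0.0001
```

Call:
step_arm --increments "0 -0.1 0 0 0 0;0 -0.1 0 0 0 0;0 -0.1 0 0 0 0;0 -0.1 0 0 0 0;0 -0.1 0 0 0 0;0 -0.1 0 0 0 0;0 0 0 0 0 0"

```text
t: 49.45
tool_pos: [0.5275, -0.2092, 0.0679]
tool_rot: [3.113, 0.401, 0.001]
contact_force: [-1.9, -2.0, 6.7]
opening: 0.0001
```

Call:
step_arm --increments "0 0 -0.4 0 0 0;0 0 -0.9 0 0 0;0 0 -0.9 0 0 0;0 0 -0.9 0 0 0;0 0 -0.9 0 0 0;0 0 -0.5 0 0 0;0 0 0 0 0 0;0 0 0 0 0 0"

```text
t: 50.12
tool_pos: [0.5273, -0.2083, 0.1792]
tool_rot: [3.116, 0.401, 0.001]
contact_force: [0.3, 0.2, -0.8]
opening: -0.0
```

```bash
python3 st.py w23; python3 - <<'E'
from h import *
im=np.load("w23.npy",allow_pickle=True).item()
q=np.clip(im["pixels"]*1.4,0,255).astype(np.uint8); crop(q,200,0,320,110,6,"pics/w23b.png")
E
```

```text
50.1167 [ 0.5273 -0.2083  0.1792] [ 0.26  0.23 -0.84] [[ 0.0022 -0.0957]] -0.0 14.68 [ 7.e-04 -1.e-04 -1.e+00]
```

View pics/w23b.png

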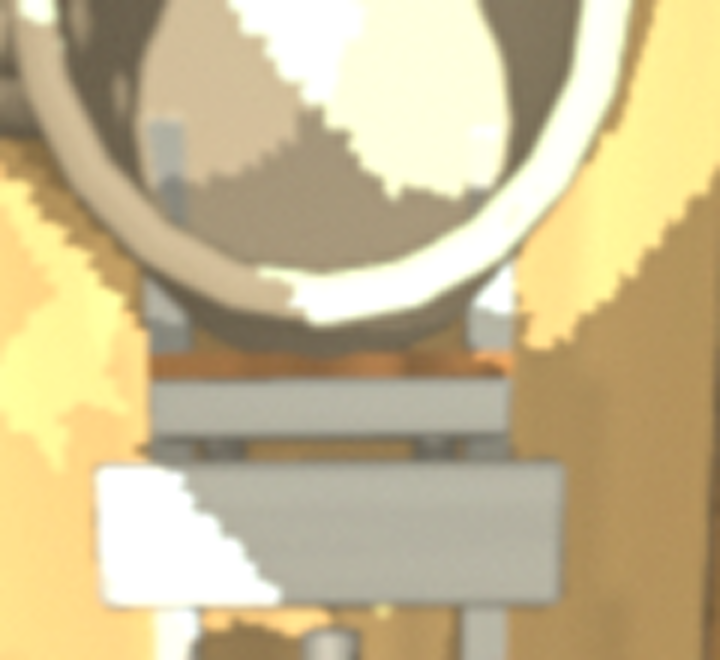

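Call:
step_arm --increments "0 -0.64 0 0 0 0;0 -0.64 0 0 0 0;0 -0.64 0 0 0 0;0 -0.64 0 0 0 0;0 0 0 0 0 0;0 0 0 0 0 0"

```text
t: 50.67
tool_pos: [0.5106, -0.145, 0.1788]
tool_rot: [3.115, 0.405, -0.0]
contact_force: [1.1, -0.5, -0.1]
opening: 0.0001
```

```bash
python3 st.py w24; python3 - <<'E'
from h import *
im=np.load("w23.npy",allow_pickle=True).item()
c=lambda a:(np.array(a,float)+.5)/6-.5+[200,0]
print("gap",toH(onz(im,c([(330,437)]),.06))-toH(onz(im,c([(330,464)]),.063)))
im=np.load("w24.npy",allow_pickle=True).item()
q=np.clip(im["pixels"]*1.2,0,255).astype(np.uint8); crop(q,165,20,320,190,4.5,"pics/w24b.png")
s=ctrl.get_image("side"); crop(s["pixels"],0,60,400,360,2,"pics/s24.png")
E
```

```text
50.6667 [ 0.5106 -0.145   0.1788] [ 1.07 -0.55 -0.15] [[ 0.0021 -0.0302]] 0.0001 14.8 [-1.e-04 -2.e-04 -1.e+00]
gap [[0.     0.0032]]
```

View pics/w24b.png

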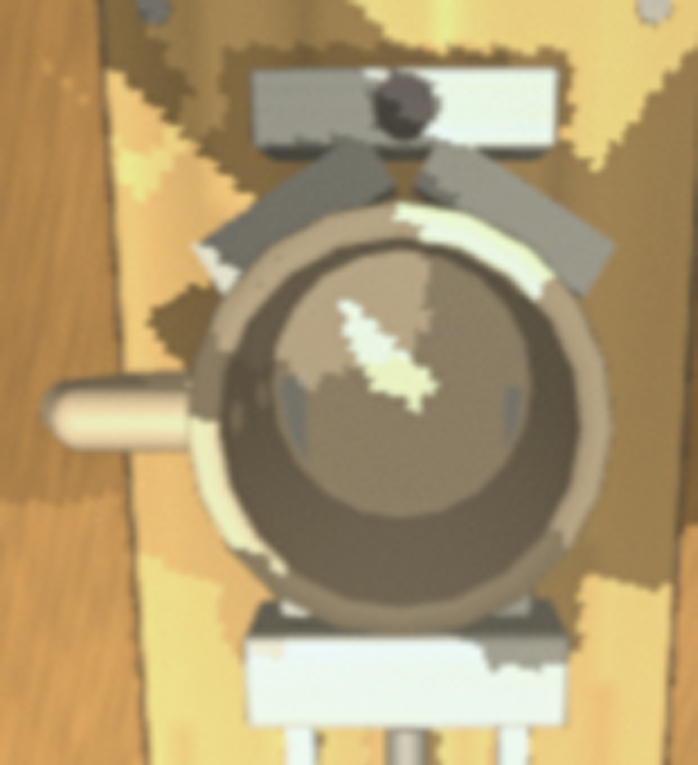

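View pics/s24.png

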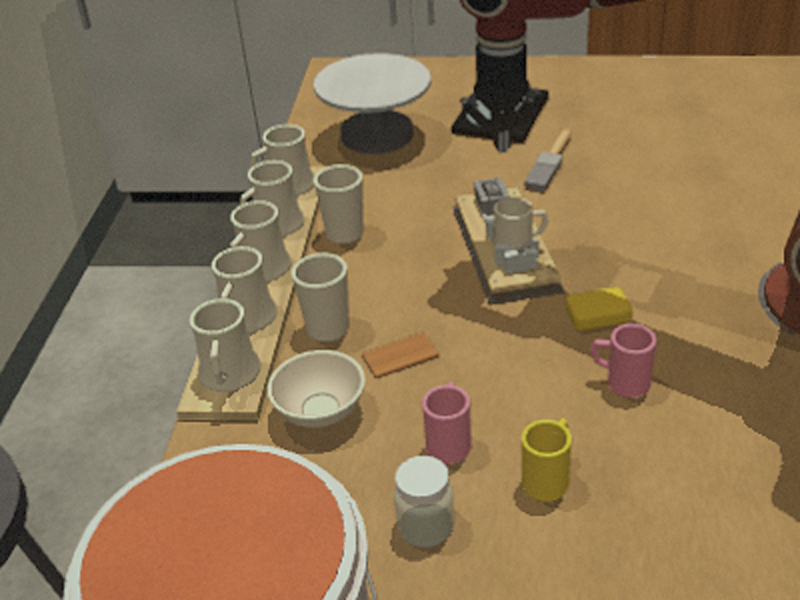

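The mug is seated against both vee faces: rim centre is at x≈399 and the holder axis at 405 px, about 1 mm off. The pad gap is 3.2 mm, so it is pressed about 4.8 mm. The arm is clear, so I'm handing in.

Call:
step_arm --increments "0 0 -0.3 0 0 0;0 0 0 0 0 0;0 0 0 0 0 0;0 0 0 0 0 0"

```text
t: 51.1
tool_pos: [0.5112, -0.1469, 0.1869]
tool_rot: [3.116, 0.4, 0.001]
contact_force: [0.1, 0.6, -0.5]
opening: 0.0002
```

```bash
python3 -c "
from station import ctrl
print(ctrl.get_obs()['t']); print(ctrl.finish_job())"
```

```text
51.1
the job is handed in; nothing more can be done
None
```

The mug is clamped upright in the vee with its handle out to the side, and I handed the job in at 51.1 s; no verdict was reported.

- **First clamp:** I set the mug on the plate, let go and clamped it with fingertip strokes on the wheel. The pictures then showed it about 3 mm off the vee's centreline, resting on one face only.
- **Correction:** I rolled the wheel back, moved the mug sideways in two small regrasps and clamped it again. The force readings on the wheel stayed below about 8 N throughout.

**Last checks:**
- **Seat:** the mug stands about 1 mm sideways from the holder's axis, up against both vee faces.
- **Pad:** the gap behind it measures about 3.2 mm of 8 mm, so it is pushed in about 4.8 mm. That is a little past halfway but inside the 2 to 6 mm band.
- **Surroundings:** the arm is clear of everything, and the bystanders in the last side view look unmoved (I only checked this by eye).

**Disagreement:** sideways positions from the wrist camera and the top camera differed by 2 to 3 mm, which is why the first placing was off. I trusted the wrist pictures in the end, because they show the mug and the vee together.

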